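# Fill the swing-out feeder of a small-animal cage

## Task

Make the cage ready for its next guest: lift the latch bar by its thumb lever, swing the gate wide open so that the feed trough on its inner side comes out of the cage, and use the scoop to bring all the hay balls from the steel tub into the trough. Touch the feed with the scoop only, never with the fingers. When the trough holds them all, leave the scoop lying flat in the tub, swing the gate fully shut and see that the latch bar has dropped into its catch; leave the other things on the worktop where they are.

Things in the scene. Friction and masses are not known exactly. Their poses are not given: they have to be found in the camera images.
- gate (a joint): hinge of the cage's front gate, rad: 0 shut, 1.9 widest; upright axis at the gate's left edge seen from the robot, so the free edge swings out towards the robot, clockwise from above. It stays where it is left. The cage is fixed: 240 deep, 290 wide, 187 mm high, white roof, wire sides, grey base.
- latch (a joint): pivot of the gravity latch bar, rad: 0 down (it falls there by itself), 0.45 highest. With the gate shut its nose lies behind the lip of a catch on the cage's right front post; lifted past about 0.09 rad it is free. The catch has a sloping lead-in: a gate pushed shut at the lever's ball (3 to 18 N) lifts the bar by itself, which then drops in.
- gate_hinge (a point): point on the hinge axis, 158 mm above the worktop, turning with the gate: z up, -y along the gate to its free edge, +x to its inner (trough) side. The gate reaches from 10 to 214 mm along -y and from 46 to 174 mm above the worktop; the latch nose reaches to 262 mm.
- thumb_lever (a point): thumb lever of the latch bar: a round steel pin, 14 mm diameter, 46 mm long, standing square out from the gate's outer face (along its -x axis), black 22 mm ball at its end. Point: on the pin's axis, 37 mm before the gate, 165 mm from the hinge, 158 mm high with the bar down; 80 mm from the bar's pivot (0.2 rad = 16 mm lift). The catch starts 75 mm to its right, the cage roof 29 mm above it.
- trough (a point): centre of the inner floor of the steel trough on the gate's inner side, 48 mm above the worktop; x away from the gate, y along it, z up. Inside 84 mm (x) by 162 mm (y), 52 mm deep, walls 3 mm; the gate stands 74 mm higher than the rim behind it. Free from above once the gate is open.
- tub_floor (a point): centre of the inner floor of the open steel feed tub (fixed), 3 mm above the worktop; x runs along the tub to its far end, z up. Inside 250 mm (x) by 110 mm (y), 55 mm deep, walls 3 mm. The hay balls start in its far half.
- scoop_grip (a point): aluminium scoop (200 g), at the middle of its grip: a black bar 84 long (x), 16 wide (y), 20 mm high, centre 108 mm above the pan's underside. x to the open front lip, z up. Flat pan 100 long, 94 mm wide, floor 2.5 mm, bevelled lip; lip 58 mm before this point, back wall (48 mm high) 42 mm behind it; side walls 42 mm, sloping down to the lip. Starts flat on the worktop.
- ball0: a compressed hay ball, straw-brown, 42 mm diameter, 22 g, origin at its centre (None when there is no such ball this time; 3 to 6 are there)
- ball1: a compressed hay ball, straw-brown, 42 mm diameter, 22 g, origin at its centre (None when there is no such ball this time; 3 to 6 are there)
- ball2: a compressed hay ball, straw-brown, 42 mm diameter, 22 g, origin at its centre (None when there is no such ball this time; 3 to 6 are there)
- ball3: a compressed hay ball, straw-brown, 42 mm diameter, 22 g, origin at its centre (None when there is no such ball this time; 3 to 6 are there)
- ball4: a compressed hay ball, straw-brown, 42 mm diameter, 22 g, origin at its centre (None when there is no such ball this time; 3 to 6 are there)
- ball5: a compressed hay ball, straw-brown, 42 mm diameter, 22 g, origin at its centre (None when there is no such ball this time; 3 to 6 are there)
- kidney_dish: bystander: steel kidney dish on the worktop, 202 x 100 x 32 mm, origin under its centre
- carton_suture: bystander: small white carton lying flat, 110 x 55 x 30 mm, origin under its centre
- vial_c: bystander: brown vial with a blue cap, 33 mm wide, 62 mm high, origin under its centre
- tape_1: bystander: roll of tape lying flat, 105 mm across, 25 mm high, origin under its centre
- sample_cup_1: bystander: sample cup with a red lid, 60 mm wide, 64 mm high, origin under its centre
- thermometer: bystander: clinical thermometer lying flat, 129 mm long, origin under its centre

How it is judged:
By the outcome, as a careful person would: the job done as asked, in the order asked, and still so for the second after the job is handed in, with the robot touching nothing.
Of ball0, ball1, ball2, ball3, ball4, ball5 only 3 to 6 are there at a start; the rules pass over those that are not, and their reading is None.
At some moment in a run one of scoop may be knocked a few centimetres aside while the robot is not near it.
It also fails if it takes over 210 s, if anything falls off the work surface, if the arm or the gripper's body presses on something with over 40 N, if the wrist force passes 120 N, or if a joint passes its speed limit or range.

## Robot

A 7-joint arm with a two-finger parallel gripper is mounted at the origin on a cart in front of the work surface, level with it; the furniture and walls round the work are solid. World frame = base frame: x ahead of the robot, y to its left, z up, the work surface at z = 0. Lengths are in m, angles in rad, forces in N, time in s.
With the tool pointing down it reaches from about 0.425 to 0.95 m from the base axis. Payload 16.7 kg.
Tool frame: the origin (TCP) lies on the mounting face of the last link; the fingertips stand 199 mm ahead of it and the grasp point (between the pads) lies 180 mm ahead of it; z points along the fingers, y is the line along which they close (so a half turn about z gives the same grasp; the last joint's range is limited). The gripper opens to 94 mm and grips with 3 to 60 N. Pads are 16 mm wide; open, the fingers measure 119 mm over their backs; the gripper's body (75 mm by 177 mm) begins 78 mm behind the grasp point.
Start: joints at [-1.44, 0.426, 0.074, 1.606, -0.034, 1.111, -0.067], TCP at [0.186, 0.649, 0.405] pointing down, gripper open.
Joint ranges: [-2.85, 2.85], [-0.5, 2.14], [-1.23, 1.37], [0.21, 2.46], [-1.02, 4.16], [0.16, 2.05], [-2.73, 2.73]. Speed limits (rad/s): [1.89, 1.89, 2.39, 2.39, 3.01, 3.01, 3.01].

## Interface

Orientations are given as a unit quaternion [w, x, y, z].
In Python, from station import status, get_image, sign_off gives the robot as it stands.
- The arm moves only by the tool drive_tool, never from a script. Its argument "deltas" is text: rows parted by semicolons, each of 7 numbers parted by spaces: the closure in counts, from 0 (fully open) to 255 (shut), then the shift along the tool's x, y, z in cm, then the turn, a rotation vector about the tool's x, y, z in rad. A call has 1 to 10 rows; each row is the pose to reach, as a shift and turn from the pose commanded when the call began, along the tool's axes at that moment; what a row does not reach only later rows make up. A row lasts 1/12 s, in which the tool goes at most 41.7 mm and 7.16 degrees, less where a joint would pass 70% of its speed; a pose out of reach is approached as far as the arm can. A call with a gripper value outside its range is refused whole. The fingers move at their own pace and stop on an object; "grip_force" is the grip in N (left out, the last holds). Time passes only in rows, so rows that repeat a pose let the fingers close. It gives the time, the measured TCP pose, the force, the opening and the grip force at its end, in the units of the state.
- status.get_state(): the state, without advancing time (a new reading comes with each control period).
- get_image(name): name is "scene" or "side" or "wrist"; returns a dict with "pixels" (400x640x3 uint8, red, green, blue), "depth" (400x640 float32, m along the optical axis (not along the pixel's ray), 0 where there is no reading), "intrinsics" (3x3 intrinsics, pixels), "extrinsics" (4x4, takes a point from camera to world coordinates). Camera axes: x right, y down, z forward; pixel columns grow to the right and rows downward; lengths in m; the calibration is good to about 2 mm. The wrist camera is an equidistant fisheye: a pixel r from the principal point sees the ray r / f radians off the axis. A picture is of the moment at which its call begins.
- sign_off(): hands the job in; it is judged then, once.
The state is a dict: "clock": time; "joint_pos": joint angles; "joint_velocities": joint speeds; "joint_torque": joint torques, N m; "ee_pos": TCP position; "tool_rot": TCP orientation; "wrist_force": force on the tool from outside, world axes, zero at the start; "moment": the same for the moment, N m; "opening": opening from 0.0 (shut) to 1.0 (fully open); "grip_force": force on a finger pad.
Only numpy, scipy, OpenCV 4.12 (cv2) and the standard library are available. Lean on these libraries where they do the work, as an engineer would, in place of code of your own. Each camera call takes 0.05 s, during which the arm holds its last target. There are 200 camera calls.

## Working session

There is one attempt and no reset: what is moved stays moved. The work goes in short steps, Python scripts to look and compute and a tool call to move; the robot and the scene stay as the last step left them, time stands still between calls to the robot, and variables do not carry over. Pictures are saved under pics/ and viewed, at most 14 in all, crops included, and the job is handed in when it is done.

Besides the shell and the picture viewer there is one more tool, called after "Request:" as name(argument=value, ...), one argument or row to a line, values as JSON. drive_tool: Moves the arm, as the interface text tells. Its arguments: {"type":"object","properties":{"deltas":{"type":"string"},"grip_force":{"type":"number"}},"required":["deltas"]}

```bash
ls; mkdir -p pics; cat > h.py <<'E'
import numpy as np, cv2
from scipy.spatial.transform import Rotation as R
from station import status, get_image, sign_off
def st():
    s=status.get_state(); return s
def world(im):
    d=im["depth"];K=im["intrinsics"];T=np.array(im["extrinsics"])
    v,u=np.mgrid[:400,:640]
    P=np.stack([(u-K[0][2])/K[0][0]*d,(v-K[1][2])/K[1][1]*d,d,np.ones_like(d)],-1)
    W=(P@T.T)[...,:3]; W[d==0]=np.nan
    return W
def save(im,n): cv2.imwrite(f"pics/{n}.png",cv2.cvtColor(im["pixels"],cv2.COLOR_RGB2BGR))
E
python3 - <<'E'
from h import *
s=st(); print({k:np.round(v,3).tolist() for k,v in s.items()})
for n in("scene","side"):
    im=get_image(n); save(im,n+"0"); np.save(n+"0.npy",world(im)); print(np.round(im["extrinsics"],3).tolist(),im["intrinsics"])
E
```

```text
pics
{'clock': 0.0, 'joint_pos': [-1.44, 0.427, 0.074, 1.607, -0.034, 1.111, -0.067], 'joint_velocities': [-0.001, -0.0, -0.001, 0.001, 0.001, 0.001, 0.002], 'joint_torque': [-0.001, -93.583, 3.666, -45.419, -0.049, 0.02, 0.0], 'ee_pos': [0.186, 0.649, 0.404], 'tool_rot': [-0.0, 0.139, 0.99, -0.001], 'wrist_force': [-0.462, -0.699, -0.08], 'moment': [-0.018, 0.007, -0.014], 'grip_force': 0.0, 'opening': 0.999}
[[0.702, -0.369, 0.61, -0.44], [-0.712, -0.381, 0.59, -0.962], [0.015, -0.848, -0.53, 0.984], [0.0, 0.0, 0.0, 1.0]] [[471.19384312   0.         328.71755797]
 [  0.         471.19384312 203.36162565]
 [  0.           0.           1.        ]]
[[0.913, -0.336, 0.232, 0.189], [-0.408, -0.762, 0.503, -0.79], [0.007, -0.554, -0.832, 1.408], [0.0, 0.0, 0.0, 1.0]] [[408.14004061   0.         322.4423503 ]
 [  0.         408.14004061 204.09940413]
 [  0.           0.           1.        ]]
```

View pics/scene0.png

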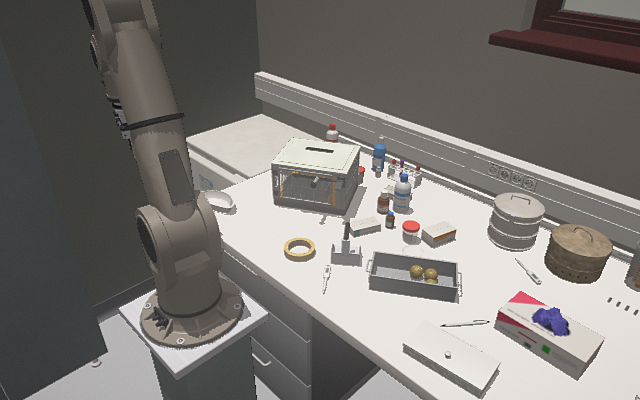

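View pics/side0.png

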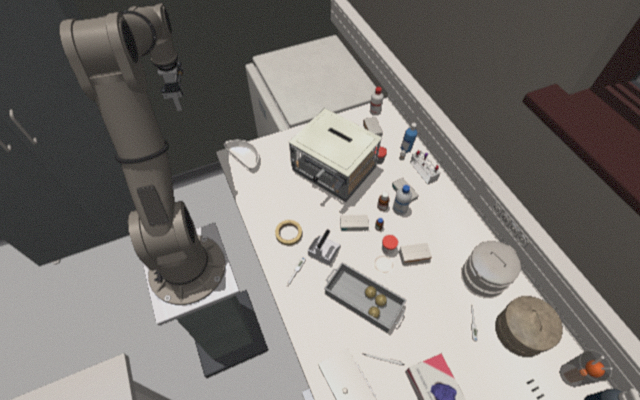

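Scene: the cage is at (315,170), the scoop at (346,245), and the tub at (415,278) holding 2-3 balls. Side view: three balls near (375,300), the scoop at (323,245), and the cage at (335,150). Next I measure.

```bash
python3 - <<'E'
from h import *
a=cv2.imread("pics/side0.png");b=cv2.imread("pics/scene0.png")
W=np.load("side0.npy");S=np.load("scene0.npy")
def rect(P,n):
    (c,wh,an)=cv2.minAreaRect(P[:,:2].astype(np.float32)*1000); print(n,len(P),np.round(c),np.round(wh),round(an,1)); print(np.round(cv2.boxPoints((c,wh,an))).tolist())
m=np.zeros((400,640),bool)
for X,n,bx in((W,'side',(100,200,270,400)),(S,'scene',(130,215,265,365))):
    sub=X[bx[0]:bx[1],bx[2]:bx[3]].reshape(-1,3); rect(sub[(abs(sub[:,2]-.185)<.008)],n+' roof')
for X,n,bx in((W,'side',(255,335,315,415)),(S,'scene',(245,305,360,470))):
    sub=X[bx[0]:bx[1],bx[2]:bx[3]].reshape(-1,3); rect(sub[(abs(sub[:,2]-.058)<.005)],n+' tubrim')
for X,n,bx in((W,'side',(220,270,300,345)),(S,'scene',(215,270,325,365))):
    sub=X[bx[0]:bx[1],bx[2]:bx[3]].reshape(-1,3); rect(sub[(sub[:,2]>.108)&(sub[:,2]<.13)],n+' grip'); rect(sub[(sub[:,2]>.01)&(sub[:,2]<.06)],n+' scooppan')
# balls
for X,n,I,bx in((W,'side',a,(265,325,340,400)),(S,'scene',b,(255,300,370,460))):
    sub=X[bx[0]:bx[1],bx[2]:bx[3]];h=cv2.cvtColor(I,cv2.COLOR_BGR2HSV)[bx[0]:bx[1],bx[2]:bx[3]]
    mk=((h[...,1]>90)&(h[...,0]>10)&(h[...,0]<35)).astype(np.uint8)
    k,l,stt,ce=cv2.connectedComponentsWithStats(mk)
    for i in range(1,k):
        if stt[i,4]>15: 
            p=sub[l==i]; print(n,'ball',stt[i],np.round(np.nanmean(p,0),3),np.round(np.nanmax(p,0),3),np.round(np.nanmin(p,0),3))
c1=cv2.resize(a[100:340,230:470],None,fx=2.5,fy=2.5,interpolation=cv2.INTER_CUBIC)
cv2.imwrite("pics/c1.png",c1)
c2=cv2.resize(b[130:310,250:480],None,fx=3.3,fy=3.3,interpolation=cv2.INTER_CUBIC)
cv2.imwrite("pics/c2.png",c2)
E
```

```text
side roof 3151 [701. 209.] [254. 293.] 29.2
[[519.0, 275.0], [662.0, 19.0], [883.0, 143.0], [740.0, 399.0]]
scene roof 2240 [700. 210.] [259. 294.] 28.6
[[516.0, 277.0], [657.0, 19.0], [884.0, 142.0], [744.0, 400.0]]
side tubrim 354 [ 524. -342.] [124. 358.] 32.7
[[375.0, -225.0], [568.0, -526.0], [673.0, -459.0], [480.0, -158.0]]
scene tubrim 506 [ 543. -376.] [131. 262.] 32.6
[[417.0, -301.0], [558.0, -521.0], [668.0, -451.0], [527.0, -230.0]]
side grip 97 [ 492. -144.] [84. 18.] 37.6
[[453.0, -163.0], [464.0, -177.0], [531.0, -126.0], [520.0, -112.0]]
side scooppan 323 [ 495. -122.] [231. 173.] 65.1
[[368.0, -191.0], [525.0, -264.0], [623.0, -54.0], [466.0, 19.0]]
scene grip 83 [ 488. -145.] [87. 16.] 38.3
[[449.0, -166.0], [459.0, -178.0], [527.0, -124.0], [517.0, -112.0]]
scene scooppan 537 [ 539. -116.] [288. 100.] 31.1
[[390.0, -148.0], [442.0, -233.0], [688.0, -84.0], [637.0, 1.0]]
side ball [26 22  9 10 74] [ 0.572 -0.37   0.039] [ 0.589 -0.352  0.048] [ 0.555 -0.386  0.031]
side ball [36 30 10 10 74] [ 0.591 -0.409  0.039] [ 0.61  -0.391  0.048] [ 0.575 -0.425  0.03 ]
side ball [29 43 10  9 63] [ 0.55  -0.439  0.04 ] [ 0.567 -0.425  0.047] [ 0.535 -0.455  0.031]
scene ball [40 10 13 10 89] [ 0.568 -0.371  0.037] [ 0.604 -0.352  0.047] [ 0.552 -0.387  0.024]
scene ball [ 55  14  12  14 129] [ 0.579 -0.417  0.037] [ 0.603 -0.391  0.047] [ 0.542 -0.446  0.023]
```

View pics/c1.png

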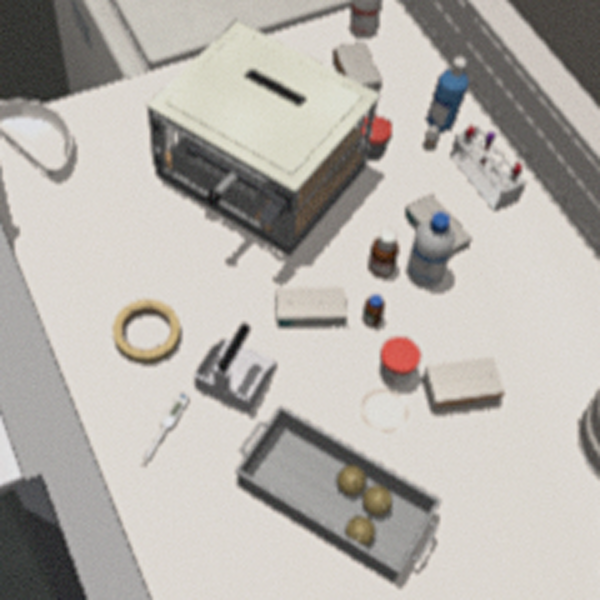

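View pics/c2.png

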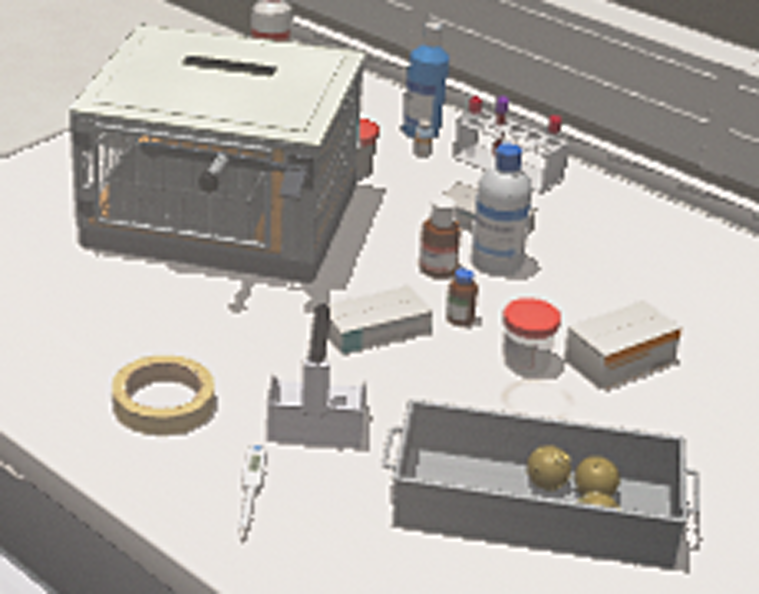

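c1/c2 show three balls, with nothing else in the tub. The scoop's back wall and post are towards the robot, so its lip points away at about 38°. The lever ball is near scene px (313,184).

```bash
python3 - <<'E'
from h import *
S=np.load("scene0.npy");W=np.load("side0.npy")
c=np.array([.7005,.2095]); a=np.radians(28.9); ux=np.array([np.cos(a),np.sin(a)]); uy=np.array([-np.sin(a),np.cos(a)])
# points in front of cage front face, z .1-.18
for n,X,bx in(("scene",S,(150,215,265,365)),("side",W,(100,215,270,400))):
    sub=X[bx[0]:bx[1],bx[2]:bx[3]].reshape(-1,3); l=np.c_[(sub[:,:2]-c)@ux,(sub[:,:2]-c)@uy,sub[:,2]]
    ok=(l[:,2]>.10)&(l[:,2]<.182)&(l[:,0]<-.135)&(l[:,0]>-.25)&(abs(l[:,1])<.16)
    q=l[ok]; q=q[q[:,0].argsort()]; print(n,len(q)); print(np.round(q[:25],3).tolist())
    for lo in np.arange(-.15,.15,.02):
        r=l[(l[:,1]>lo)&(l[:,1]<lo+.02)&(l[:,2]>.06)&(l[:,2]<.175)&(l[:,0]<-.10)]; print(round(lo,2),len(r),np.round(np.percentile(r[:,0],[0,10,50]),3) if len(r) else '')
s=st();M=R.from_quat(np.roll(s["tool_rot"],-1)).as_matrix();print(M.round(3))
im=get_image("wrist");print(im["intrinsics"]); T=np.array(im["extrinsics"]); print(T.round(3)); t=s["ee_pos"]; print((M.T@(T[:3,3]-t)).round(3),(M.T@T[:3,:3]).round(3))
E
```

```text
scene 177
[[-0.199, -0.04, 0.164], [-0.198, -0.047, 0.156], [-0.198, -0.05, 0.161], [-0.198, -0.043, 0.167], [-0.196, -0.035, 0.157], [-0.196, -0.038, 0.154], [-0.196, -0.042, 0.158], [-0.195, -0.046, 0.159], [-0.194, -0.034, 0.16], [-0.194, -0.053, 0.163], [-0.194, -0.045, 0.162], [-0.192, -0.037, 0.156], [-0.192, -0.037, 0.164], [-0.192, -0.048, 0.165], [-0.191, -0.041, 0.152], [-0.191, -0.048, 0.161], [-0.191, -0.041, 0.159], [-0.19, -0.04, 0.167], [-0.19, -0.044, 0.163], [-0.189, -0.048, 0.168], [-0.188, -0.036, 0.165], [-0.188, -0.047, 0.151], [-0.188, -0.051, 0.156], [-0.188, -0.032, 0.161], [-0.186, -0.039, 0.169]]
-0.15 134 [-0.176 -0.156 -0.121]
-0.13 141 [-0.175 -0.161 -0.121]
-0.11 60 [-0.139 -0.133 -0.123]
-0.09 66 [-0.139 -0.135 -0.124]
-0.07 97 [-0.198 -0.136 -0.119]
-0.05 121 [-0.199 -0.191 -0.128]
-0.03 86 [-0.139 -0.134 -0.12 ]
-0.01 82 [-0.143 -0.134 -0.119]
0.01 105 [-0.14  -0.134 -0.121]
0.03 88 [-0.142 -0.139 -0.121]
0.05 75 [-0.129 -0.125 -0.119]
0.07 66 [-0.129 -0.124 -0.119]
0.09 69 [-0.132 -0.127 -0.12 ]
0.11 109 [-0.134 -0.13  -0.124]
0.13 84 [-0.13  -0.125 
[... 826 characters left out ...]
]
-0.03 42 [-0.137 -0.132 -0.121]
-0.01 36 [-0.136 -0.134 -0.121]
0.01 54 [-0.137 -0.133 -0.12 ]
0.03 56 [-0.142 -0.137 -0.122]
0.05 35 [-0.124 -0.123 -0.118]
0.07 39 [-0.127 -0.123 -0.118]
0.09 45 [-0.126 -0.125 -0.12 ]
0.11 69 [-0.129 -0.127 -0.123]
0.13 32 [-0.126 -0.125 -0.121]
[[-0.961  0.276 -0.   ]
 [ 0.276  0.961 -0.001]
 [-0.    -0.001 -1.   ]]
[[309.70691629   0.         322.57424118]
 [  0.         309.70691629 204.33352606]
 [  0.           0.           1.        ]]
[[ 0.275  0.925  0.263  0.11 ]
 [ 0.961 -0.264 -0.076  0.671]
 [-0.001  0.274 -0.962  0.385]
 [ 0.     0.     0.     1.   ]]
[0.08  0.    0.019] [[ 0.001 -0.962 -0.274]
 [ 1.     0.001  0.001]
 [-0.    -0.274  0.962]]
```

```bash
cat >> h.py <<'E'
GR=np.array([0,0,.18])
c0=np.array([.7005,.2095]); A0=np.radians(28.9)
def cage(x,y): 
    return c0+np.array([[np.cos(A0),-np.sin(A0)],[np.sin(A0),np.cos(A0)]])@[x,y]
def down(yawdeg,pitch=0):
    "tool x axis heading yawdeg, tool z down; pitch about tool y afterwards (rad)"
    y=np.radians(yawdeg); x=np.array([np.cos(y),np.sin(y),0]); z=np.array([0,0,-1.])
    return R.from_matrix(np.c_[x,np.cross(z,x),z])*R.from_rotvec([0,pitch,0])
def cur():
    s=st(); r=R.from_quat(np.roll(s["tool_rot"],-1)); return np.array(s["ee_pos"])+r.apply(GR), r
def plan(wps,start=None):
    "wps: list of (grasp point, R); prints rows (cm, rad) for successive calls"
    p,r=start or cur()
    print("at",p.round(3), r.as_matrix().round(2).tolist())
    for P,Q in wps:
        P=np.array(P,float)
        t0=p-r.apply(GR); t1=P-Q.apply(GR)
        d=np.round(r.inv().apply(t1-t0)*100,1); v=np.round((r.inv()*Q).as_rotvec(),3)
        n=max(np.linalg.norm(d)/4.17,np.linalg.norm(v)/.125)
        print(" ".join(f"{a:g}" for a in d), " ".join(f"{a:g}" for a in v), f"  rows>={n:.1f}")
        t=t0+r.apply(d/100); r=r*R.from_rotvec(v); p=t+r.apply(GR)
    return p,r
E
python3 - <<'E'
from h import *
L=cage(-.160,-.043); print(L)
plan([([.36,.40,.30],down(208.9)),([*L,.26],down(208.9)),([*L,.158],down(208.9))])
E
```

```text
[0.58120682 0.09452984]
at [0.186 0.648 0.224] [[-0.96, 0.28, -0.0], [0.28, 0.96, -0.0], [-0.0, -0.0, -1.0]]
-23.6 -19.1 -7.6 -0.001 -0 -0.784   rows>=7.5
-4.6 -37.4 4 0 -0 -0   rows>=9.1
0 -0 10.2 0 -0 -0   rows>=2.4
```

Request:
drive_tool(
  deltas="0 -23.6 -19.1 -7.6 0 0 -0.784;0 -23.6 -19.1 -7.6 0 0 -0.784;0 -23.6 -19.1 -7.6 0 0 -0.784;0 -23.6 -19.1 -7.6 0 0 -0.784;0 -23.6 -19.1 -7.6 0 0 -0.784;0 -23.6 -19.1 -7.6 0 0 -0.784;0 -23.6 -19.1 -7.6 0 0 -0.784;0 -23.6 -19.1 -7.6 0 0 -0.784;0 -23.6 -19.1 -7.6 0 0 -0.784;0 -23.6 -19.1 -7.6 0 0 -0.784",
)

```text
clock: 0.98
ee_pos: [0.3614, 0.3987, 0.4812]
tool_rot: [0.0, -0.248, 0.969, 0.0]
wrist_force: [-0.6, 0.8, 0.4]
opening: 1.002
grip_force: 0.0
```

Request:
drive_tool(
  deltas="0 -4.6 -37.4 4 0 0 0;0 -4.6 -37.4 4 0 0 0;0 -4.6 -37.4 4 0 0 0;0 -4.6 -37.4 4 0 0 0;0 -4.6 -37.4 4 0 0 0;0 -4.6 -37.4 4 0 0 0;0 -4.6 -37.4 4 0 0 0;0 -4.6 -37.4 4 0 0 0;0 -4.6 -37.4 4 0 0 0;0 -4.6 -37.4 4 0 0 0",
)

```text
clock: 1.82
ee_pos: [0.584, 0.0897, 0.4393]
tool_rot: [-0.001, -0.247, 0.969, -0.001]
wrist_force: [-1.1, -0.7, 0.2]
opening: 1.003
grip_force: 0.0
```

```bash
python3 - <<'E'
from h import *
s=st();print(np.round(s["joint_pos"],2))
im=get_image("wrist");save(im,"w1")
L=cage(-.160,-.043)
plan([([*L,.26],down(208.9)),([*L,.158],down(208.9))])
# where the ball (cage -.187,-.043,.159) should show in the wrist picture
T=np.array(im["extrinsics"]);K=im["intrinsics"]
def proj(P):
    q=np.linalg.inv(T)@[*P,1]; th=np.arctan2(np.hypot(q[0],q[1]),q[2]); ph=np.arctan2(q[1],q[0]); return K[0][2]+K[0][0]*th*np.cos(ph),K[1][2]+K[1][1]*th*np.sin(ph)
print(proj([*cage(-.187,-.043),.159]),proj([*cage(-.140,-.043),.159]))
E
```

```text
[-0.54  0.27  0.34  1.78 -0.09  1.12  1.9 ]
at [0.583 0.092 0.259] [[-0.88, -0.48, -0.0], [-0.48, 0.88, -0.0], [0.0, -0.0, -1.0]]
0 0.3 -0.1 -0.001 -0.002 -0.005   rows>=0.1
0 0 10.2 -0 0 0   rows>=2.4
(np.float64(329.3670900314558), np.float64(180.42298192127606)) (np.float64(329.28461144040995), np.float64(231.67460829351074))
```

View pics/w1.png

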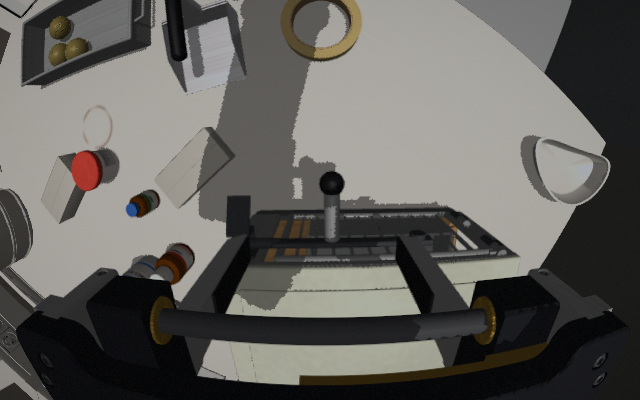

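The lever ball shows at (332,184), within about 2 mm of the prediction, and both fingers straddle the pin. I'll descend, grip and lift.

Request:
drive_tool(
  deltas="0 0 0.3 5 0 0 0;0 0 0.3 10.1 0 0 0;0 0 0.3 10.1 0 0 0;0 0 0.3 10.1 0 0 0",
  grip_force=15,
)

```text
clock: 2.2
ee_pos: [0.5782, 0.0995, 0.3351]
tool_rot: [-0.004, -0.251, 0.968, 0.0]
wrist_force: [-0.4, 0.7, -0.4]
opening: 1.003
grip_force: 0.0
```

Request:
drive_tool(
  deltas="255 0 0 0 0 0 0;255 0 0 0 0 0 0;255 0 0 0 0 0 0;255 0 0 0 0 0 0;255 0 0 0 0 0 0;255 0 0 0 0 0 0;255 0 0 0 0 0 0;255 0 0 0 0 0 0;255 0 0 0 0 0 0",
  grip_force=15,
)

```text
clock: 2.95
ee_pos: [0.58, 0.0973, 0.3398]
tool_rot: [0.0, -0.249, 0.968, -0.0]
wrist_force: [-0.6, 0.7, -0.8]
opening: 0.397
grip_force: 0.0
```

Request:
drive_tool(
  deltas="255 0 0 -0.7 0 0 0;255 0 0 -1.4 0 0 0;255 0 0 -2 0 0 0;255 0 0 -2 0 0 0;255 0 0 -2 0 0 0",
)

```text
clock: 3.37
ee_pos: [0.5806, 0.0967, 0.361]
tool_rot: [0.001, -0.249, 0.968, -0.0]
wrist_force: [0.5, -5.2, 11.9]
opening: 0.099
grip_force: 15.5
```

```bash
python3 - <<'E'
from h import *
s=st();print(np.round(s["joint_pos"],2),np.round(s["wrist_force"],1),s["opening"],s["grip_force"])
p,r=cur();print(p)
h=cage(-.124,.122);print("hinge",h); z=p[2]
def rows(th0,ths,p0=None):
    l=np.array([*cage(-.160,-.043)])-h
    def pose(t):
        c,s_=np.cos(t),np.sin(t); q=h+np.array([[c,s_],[-s_,c]])@l
        return q,down(208.9-np.degrees(t))
    q0,r0=pose(th0)
    for t in ths:
        q,rr=pose(t); d=r0.inv().apply([*(q-q0),0])*100
        print("255 "+" ".join(f"{a:g}" for a in d.round(2)),"0 0 %.2f;"%(t-th0),end="")
    print(q)
rows(0,np.arange(.08,.81,.08)); rows(.8,np.arange(.88,1.61,.08))
E
```

```text
[-0.53  0.34  0.32  1.86 -0.13  0.96  1.92] [ 0.5 -5.2 11.9] 0.09868827275688168 15.470967742412242
[0.58101966 0.09664826 0.18098969]
hinge [0.53298195 0.25637966]
255 1.31 0.34 0 0 0 0.08;255 2.58 0.78 0 0 0 0.16;255 3.82 1.33 0 0 0 0.24;255 5.01 1.97 0 0 0 0.32;255 6.14 2.7 0 0 0 0.40;255 7.21 3.53 0 0 0 0.48;255 8.21 4.43 0 0 0 0.56;255 9.14 5.42 0 0 0 0.64;255 9.99 6.47 0 0 0 0.72;255 10.74 7.59 0 0 0 0.80;[0.45047659 0.1090234 ]
255 1.31 0.34 0 0 0 0.08;255 2.58 0.78 0 0 0 0.16;255 3.82 1.33 0 0 0 0.24;255 5.01 1.97 0 0 0 0.32;255 6.14 2.7 0 0 0 0.40;255 7.21 3.53 0 0 0 0.48;255 8.21 4.43 0 0 0 0.56;255 9.14 5.42 0 0 0 0.64;255 9.99 6.47 0 0 0 0.72;255 10.74 7.59 0 0 0 0.80;[0.369793   0.21290129]
```

The fingers closed too late, above the pin. I'll reopen, go down and grip again for longer.

Request:
drive_tool(
  deltas="150 0 0 0 0 0 0;150 0 0 0 0 0 0;150 0 0 0 0 0 0;150 0 0 0 0 0 0;150 0 0 1 0 0 0;150 0 0 2.2 0 0 0;150 0 0 2.2 0 0 0;150 0 0 2.2 0 0 0",
)

```text
clock: 4.03
ee_pos: [0.5796, 0.0973, 0.3363]
tool_rot: [-0.001, -0.249, 0.968, -0.0]
wrist_force: [0.3, -0.6, 0.7]
opening: 0.41
grip_force: 0.0
```

Request:
drive_tool(
  deltas="255 0 0 0 0 0 0;255 0 0 0 0 0 0;255 0 0 0 0 0 0;255 0 0 0 0 0 0;255 0 0 0 0 0 0;255 0 0 0 0 0 0;255 0 0 0 0 0 0;255 0 0 0 0 0 0;255 0 0 0 0 0 0;255 0 0 0 0 0 0",
  grip_force=15,
)

```text
clock: 4.87
ee_pos: [0.5802, 0.0964, 0.338]
tool_rot: [0.0, -0.249, 0.969, -0.001]
wrist_force: [1.3, -5.9, 0.2]
opening: 0.143
grip_force: 15.0
```

Request:
drive_tool(
  deltas="255 0 0 -0.7 0 0 0;255 0 0 -1.4 0 0 0;255 0 0 -2 0 0 0;255 0 0 -2 0 0 0;255 0 0 -2 0 0 0",
)

```text
clock: 5.28
ee_pos: [0.5798, 0.098, 0.3582]
tool_rot: [0.0, -0.25, 0.968, 0.0]
wrist_force: [-1.7, 3.0, -2.7]
opening: 0.142
grip_force: 15.0
```

Request:
drive_tool(
  deltas="255 1.31 0.34 0 0 0 0.08;255 2.58 0.78 0 0 0 0.16;255 3.82 1.33 0 0 0 0.24;255 3.82 1.33 0 0 0 0.24;255 3.82 1.33 0 0 0 0.24",
)

```text
clock: 5.7
ee_pos: [0.5395, 0.0918, 0.358]
tool_rot: [0.0, -0.132, 0.991, 0.001]
wrist_force: [-0.6, 7.7, -3.8]
opening: 0.141
grip_force: 15.0
```

```bash
python3 - <<'E'
from h import *
p,r=cur();print(p,r.as_matrix()[:,0],st()["joint_pos"],st()["opening"])
import sys
h=cage(-.124,.122)
l=np.array([*cage(-.160,-.043)])-h
t=.24;c,s=np.cos(t),np.sin(t);print("want",h+np.array([[c,s],[-s,c]])@l)
E
```

```text
[0.53958089 0.09214753 0.17801164] [-9.65068765e-01 -2.61995344e-01 -8.47741173e-04] [-0.59460938  0.27796796  0.36853022  1.95889154 -0.1260835   0.92556174
  1.67284509] 0.14101806172076403
want [0.54135247 0.08770561]
```

Request:
drive_tool(
  deltas="255 1.31 0.34 0 0 0 0.08;255 2.58 0.78 0 0 0 0.16;255 3.82 1.33 0 0 0 0.24;255 5.01 1.97 0 0 0 0.32;255 6.14 2.7 0 0 0 0.40;255 7.21 3.53 0 0 0 0.48;255 8.21 4.43 0 0 0 0.56;255 9.14 5.42 0 0 0 0.64;255 9.14 5.42 0 0 0 0.64;255 9.14 5.42 0 0 0 0.64",
)

```text
clock: 6.53
ee_pos: [0.4386, 0.1214, 0.359]
tool_rot: [0.002, 0.186, 0.983, 0.003]
wrist_force: [10.3, 15.5, -6.6]
opening: 0.141
grip_force: 15.0
```

```bash
python3 - <<'E'
from h import *
p,r=cur();print(p,r.as_matrix()[:,0],np.round(st()["joint_pos"],2))
h=cage(-.124,.122)
l=np.array([*cage(-.160,-.043)])-h
for t in(.88,1.12,1.36,1.5):
  c,s=np.cos(t),np.sin(t);q=h+np.array([[c,s],[-s,c]])@l;print("want",q,np.hypot(*q))
E
```

```text
[0.43958165 0.12222814 0.17903399] [-0.93091879  0.36520851 -0.00359781] [-0.81  0.11  0.43  2.15 -0.06  0.88  0.86]
want [0.43896454 0.11608808] 0.45405540008202255
want [0.40831159 0.14245731] 0.4324493477804203
want [0.38480525 0.17535702] 0.42287724980581404
want [0.37494886 0.19682679] 0.4234707009149513
```

Request:
drive_tool(
  deltas="255 0 0.5 0 0 0 0;255 1.31 0.84 0 0 0 0.08;255 2.58 1.28 0 0 0 0.16;255 3.82 1.83 0 0 0 0.24;255 5.01 2.47 0 0 0 0.32;255 6.14 3.2 0 0 0 0.40;255 7.21 4.03 0 0 0 0.48;255 7.21 4.03 0 0 0 0.48;255 7.21 4.03 0 0 0 0.48",
)

```text
clock: 7.28
ee_pos: [0.3857, 0.1836, 0.3581]
tool_rot: [0.0, 0.414, 0.91, 0.001]
wrist_force: [4.3, 2.2, -2.5]
opening: 0.142
grip_force: 15.0
```

```bash
python3 - <<'E'
from h import *
p,r=cur();print(p,r.as_matrix()[:,0],np.round(st()["joint_pos"],2))
im=get_image("scene");save(im,"s2");I=cv2.imread("pics/s2.png")
cv2.imwrite("pics/s2c.png",cv2.resize(I[120:320,200:480],None,fx=2.8,fy=2.8))
E
```

```text
[0.38591172 0.18373947 0.17810099] [-6.56673575e-01  7.54174885e-01 -2.43102818e-04] [-0.96  0.06  0.39  2.2  -0.03  0.88  0.16]
```

View pics/s2c.png

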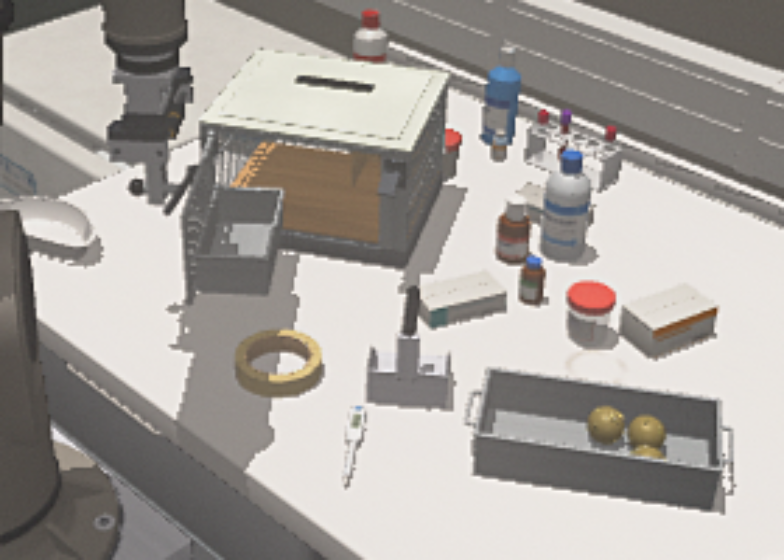

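The gate stands at about 1.36 rad with the trough outside the cage. I'll open it a little wider, then release.

Request:
drive_tool(
  deltas="255 1.31 0.34 0 0 0 0.08;255 2.58 0.78 0 0 0 0.16;255 3.82 1.33 0 0 0 0.24;255 3.82 1.33 0 0 0 0.24;255 3.82 1.33 1.7 0 0 0.24;255 3.82 1.33 1.7 0 0 0.24;150 3.82 1.33 1.7 0 0 0.24;150 3.82 1.33 1.7 0 0 0.24;150 3.82 1.33 1.7 0 0 0.24;150 3.82 1.33 1.7 0 0 0.24",
)

```text
clock: 8.17
ee_pos: [0.3707, 0.2204, 0.3412]
tool_rot: [0.0, 0.521, 0.854, 0.0]
wrist_force: [0.3, -0.2, 0.6]
opening: 0.384
grip_force: 0.0
```

Request:
drive_tool(
  deltas="100 0 0 0 0 0 0;100 0 0 -3 0 0 0;100 0 0 -7 0 0 0;100 0 0 -11 0 0 0;100 0 0 -15 0 0 0;100 0 0 -15 0 0 0",
)

```text
clock: 8.67
ee_pos: [0.3714, 0.2206, 0.4977]
tool_rot: [0.001, 0.521, 0.854, 0.005]
wrist_force: [1.2, 0.9, 1.3]
opening: 0.604
grip_force: 0.0
```

```bash
python3 - <<'E'
from h import *
p,r=cur();print(p,np.degrees(np.arctan2(*r.as_matrix()[[1,0],0])),np.round(st()["joint_pos"],2))
im=get_image("scene");S=world(im);im2=get_image("side");W=world(im2);np.save("scene1.npy",S);np.save("side1.npy",W);save(im,"s3");save(im2,"s3b")
# gate plane: points near hinge with z .11-.17, outside the cage
for n,X in(("scene",S),("side",W)):
    q=X.reshape(-1,3); l=np.c_[(q[:,:2]-c0)@[np.cos(A0),np.sin(A0)],(q[:,:2]-c0)@[-np.sin(A0),np.cos(A0)],q[:,2]]
    k=(l[:,0]<-.15)&(l[:,0]>-.36)&(q[:,1]>.1)&(q[:,1]<.30)
    g=q[k&(q[:,2]>.112)&(q[:,2]<.172)]
    rim=q[k&(abs(q[:,2]-.100)<.004)]
    for m,P in(("gate",g),("rim",rim)):
        if len(P)>8:
            rr=cv2.minAreaRect(P[:,:2].astype(np.float32)*1000);print(n,m,len(P),np.round(cv2.boxPoints(rr)).tolist())
    f=q[k&(abs(q[:,2]-.048)<.006)];print(n,'floor',len(f),np.round(np.nanmean(f,0),3) if len(f) else '')
E
```

```text
[0.3725371  0.22191519 0.31768284] 117.19329658792203 [-1.05 -0.09  0.34  2.01  0.03  1.21 -0.25]
scene gate 308 [[290.0, 213.0], [327.0, 144.0], [511.0, 242.0], [474.0, 311.0]]
scene rim 132 [[338.0, 161.0], [383.0, 71.0], [555.0, 158.0], [510.0, 248.0]]
scene floor 280 [0.463 0.177 0.048]
side gate 247 [[289.0, 216.0], [328.0, 143.0], [512.0, 241.0], [473.0, 314.0]]
side rim 102 [[340.0, 159.0], [388.0, 70.0], [556.0, 160.0], [508.0, 249.0]]
side floor 403 [0.46  0.177 0.048]
```

```bash
python3 - <<'E'
from h import *
g=np.radians(206.8);d=np.array([np.cos(g),np.sin(g)]);ug=np.array([-d[1],d[0]])
h=cage(-.124,.122)
for n in("scene1","side1"):
    q=np.load(n+".npy").reshape(-1,3); a=(q[:,:2]-h)@d; x=(q[:,:2]-h)@ug
    k=(abs(q[:,2]-.1)<.006)&(a>-.02)&(a<.25)&(x>.03)&(x<.12)
    print(n,k.sum(),ug,"along",np.percentile(a[k],[0,3,50,97,100]).round(3),"x",np.percentile(x[k],[0,97,100]).round(3))
    k=(abs(q[:,2]-.048)<.005)&(a>.0)&(a<.25)&(x>-.02)&(x<.12);print("floor",np.percentile(a[k],[1,99]).round(3),np.percentile(x[k],[1,99]).round(3))
plan([([.47,-.05,.28],down(55)),([.490,-.1445,.22],down(38))])
E
```

```text
scene1 117 [ 0.45087754 -0.89258582] along [0.014 0.017 0.109 0.192 0.193] x [0.031 0.098 0.099]
floor [0.015 0.209] [0.    0.096]
side1 94 [ 0.45087754 -0.89258582] along [0.014 0.017 0.106 0.188 0.19 ] x [0.034 0.098 0.1  ]
floor [0.02  0.198] [0.003 0.096]
at [0.371 0.221 0.312] [[-0.46, 0.89, 0.0], [0.89, 0.46, 0.0], [0.0, 0.0, -1.0]]
-28.6 -3.5 3.2 0.002 -0.003 1.086   rows>=8.7
-6.6 7 6 -0 0 0.297   rows>=2.7
```

Request:
drive_tool(
  deltas="0 -28.6 -3.5 3.2 0 0 1.086;0 -28.6 -3.5 3.2 0 0 1.086;0 -28.6 -3.5 3.2 0 0 1.086;0 -28.6 -3.5 3.2 0 0 1.086;0 -28.6 -3.5 3.2 0 0 1.086;0 -28.6 -3.5 3.2 0 0 1.086;0 -28.6 -3.5 3.2 0 0 1.086;0 -28.6 -3.5 3.2 0 0 1.086;0 -28.6 -3.5 3.2 0 0 1.086;0 -28.6 -3.5 3.2 0 0 1.086",
)

```text
clock: 9.6
ee_pos: [0.4698, -0.0504, 0.4575]
tool_rot: [-0.0, 0.888, 0.459, -0.001]
wrist_force: [0.2, -0.5, -0.0]
opening: 1.001
grip_force: 0.0
```

Request:
drive_tool(
  deltas="0 -6.6 7 6 0 0 0.297;0 -6.6 7 6 0 0 0.297;0 -6.6 7 6 0 0 0.297;0 -6.6 7 6 0 0 0.297;0 -6.6 7 6 0 0 0.297",
)

```text
clock: 10.02
ee_pos: [0.4891, -0.1447, 0.3973]
tool_rot: [0.0, 0.945, 0.326, -0.002]
wrist_force: [-0.4, 0.6, -0.8]
opening: 0.998
grip_force: 0.0
```

```bash
python3 - <<'E'
from h import *
im=get_image("wrist");save(im,"w2")
# scoop may have been knocked: re-measure the grip in both fixed cameras
for n in("side","scene"):
    j=get_image(n);X=world(j).reshape(-1,3);c=j["pixels"].reshape(-1,3).max(1)
    k=(X[:,2]>.105)&(X[:,2]<.125)&(np.hypot(X[:,0]-.49,X[:,1]+.144)<.12)&(c<60)
    if k.sum()>8: r=cv2.minAreaRect(X[k][:,:2].astype(np.float32)*1000);print(n,k.sum(),r)
print(np.round(st()["joint_pos"],2))
plan([([.490,-.1445,.108],down(38))])
E
```

```text
side 50 ((488.474853515625, -147.84494018554688), (71.8120346069336, 9.216322898864746), 39.14418029785156)
[-0.55  0.2   0.81  2.01 -0.17  1.   -0.56]
at [ 0.49  -0.143  0.219] [[0.79, 0.62, 0.0], [0.62, -0.79, 0.0], [0.0, -0.0, -1.0]]
-0.1 0.1 11.1 -0 -0 0.003   rows>=2.7
```

View pics/w2.png

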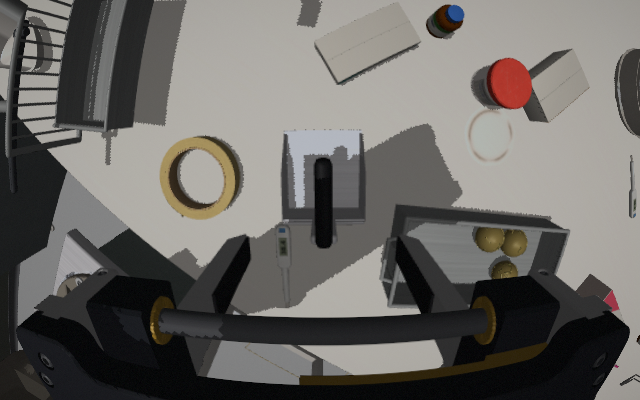

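The scoop's grip is centred under the gripper at (323,200), with the lip pointing up in the image. I'll descend and grip.

Request:
drive_tool(
  deltas="0 0 0.1 4 0 0 0;0 0 0.1 8 0 0 0;0 0 0.1 11.1 0 0 0;0 0 0.1 11.1 0 0 0;255 0 0.1 11.1 0 0 0;255 0 0.1 11.1 0 0 0;255 0 0.1 11.1 0 0 0;255 0 0.1 11.1 0 0 0;255 0 0.1 11.1 0 0 0;255 0 0.1 11.1 0 0 0",
  grip_force=50,
)

```text
clock: 11.0
ee_pos: [0.4904, -0.1448, 0.2885]
tool_rot: [0.0, 0.946, 0.326, 0.001]
wrist_force: [0.0, -0.3, 0.2]
opening: 0.61
grip_force: 0.0
```

Request:
drive_tool(
  deltas="255 0 0 0 0 0 0;255 0 0 0 0 0 0;255 0 0 0 0 0 0;255 0 0 0 0 0 0;255 0 0 0 0 0 0;255 0 0 0 0 0 0;255 0 0 0 0 0 0;255 0 0 0 0 0 0;255 0 0 0 0 0 0;255 0 0 0 0 0 0",
)

```text
clock: 11.83
ee_pos: [0.4901, -0.1449, 0.2876]
tool_rot: [-0.0, 0.946, 0.325, -0.0]
wrist_force: [-0.3, 0.1, -2.4]
opening: 0.166
grip_force: 50.0
```

```bash
cat >> h.py <<'E'
TA=-57.4; TC=np.array([.543,-.376]); td=np.array([np.cos(np.radians(TA)),np.sin(np.radians(TA))]); tn=np.array([-td[1],td[0]])
def tub(x,y): return TC+x*td+y*tn
def scooptub(back,pitch,yaw=TA,y=0,zb=.0035,dx=0.,dz=0.):
    "grasp pose so that pan's back lower edge is at tub x=back, pitched lip up by pitch rad"
    f=.042*np.cos(pitch)-.108*np.sin(pitch); u=.042*np.sin(pitch)+.108*np.cos(pitch)
    return ([*tub(back+f,y),zb+u],down(yaw,-pitch))
E
python3 - <<'E'
from h import *
print(np.round(st()["joint_pos"],2))
# refine the tub from both cameras: rim top, all sides
for n in("side0","scene0"):
    q=np.load(n+".npy").reshape(-1,3);a=(q[:,:2]-TC)@td;b=(q[:,:2]-TC)@tn
    k=(abs(q[:,2]-.056)<.005)&(abs(a)<.14)&(abs(b)<.075)
    for lo in(-.1,-.05,0,.05):
        m=k&(a>lo)&(a<lo+.05);print(n,lo,np.percentile(b[m],[3,97]).round(3),end=' ')
    m=k&(abs(b)<.04);print(np.percentile(a[m],[3,20,80,97]).round(3))
p,r=cur()
plan([(p+[0,0,.09],r),([*tub(-.09,0),.20],down(TA))])
print(td,scooptub(-.12,0)[0])
E
```

```text
[-0.43  0.38  0.72  2.11 -0.36  0.77 -0.39]
side0 -0.1 [-0.059  0.064] side0 -0.05 [-0.059  0.061] side0 0 [-0.058  0.063] side0 0.05 [-0.058  0.063] [-0.13  -0.127  0.128  0.131]
scene0 -0.1 [-0.062  0.061] scene0 -0.05 [-0.062  0.061] scene0 0 [-0.062  0.06 ] scene0 0.05 [-0.061  0.062] [-0.131 -0.127  0.128  0.13 ]
at [ 0.49  -0.145  0.108] [[0.79, 0.62, -0.0], [0.62, -0.79, -0.0], [-0.0, -0.0, -1.0]]
-0 -0 -9 0 0 0   rows>=2.2
-9.2 12.5 -0.2 0 0 1.665   rows>=13.3
[ 0.53877079 -0.8424524 ] [np.float64(0.5009758787694647), np.float64(-0.3102887130334425), np.float64(0.1115)]
```

Request:
drive_tool(
  deltas="255 0 0 -3 0 0 0;255 0 0 -6 0 0 0;255 0 0 -9 0 0 0;255 0 0 -9 0 0 0;255 0 0 -9 0 0 0",
)

```text
clock: 12.25
ee_pos: [0.4905, -0.1448, 0.3787]
tool_rot: [0.0, 0.945, 0.326, 0.001]
wrist_force: [-0.9, 0.3, -2.5]
opening: 0.17
grip_force: 50.0
```

Request:
drive_tool(
  deltas="255 -0.9 1.2 -9 0 0 0.12;255 -0.9 1.2 0 0 0 0.12;255 -1.8 2.5 0 0 0 0.24;255 -2.7 3.8 0 0 0 0.36;255 -3.6 5 0 0 0 0.48;255 -4.6 6.2 0 0 0 0.6;255 -5.5 7.5 0 0 0 0.72;255 -6.4 8.8 0 0 0 0.84;255 -7.3 10 0 0 0 0.96;255 -7.3 10 0 0 0 0.96",
)

```text
clock: 13.08
ee_pos: [0.4935, -0.2707, 0.3763]
tool_rot: [0.001, 0.988, -0.153, -0.001]
wrist_force: [-0.6, -0.5, -2.5]
opening: 0.17
grip_force: 50.0
```

```bash
python3 - <<'E'
from h import *
print(np.round(st()["joint_pos"],2))
plan([([*tub(-.078,0),.20],down(TA)),scooptub(-.120,0,zb=.018)])
E
```

```text
[-0.4   0.43  1.03  1.93 -0.43  1.02 -1.06]
at [ 0.493 -0.271  0.196] [[0.95, -0.3, -0.0], [-0.3, -0.95, -0.0], [-0.0, 0.0, -1.0]]
1.9 3.5 -0.4 0.003 0.001 0.694   rows>=5.6
0 0 7.4 -0 -0 0   rows>=1.8
```

Request:
drive_tool(
  deltas="255 1.9 3.5 -0.4 0 0 0.694;255 1.9 3.5 -0.4 0 0 0.694;255 1.9 3.5 -0.4 0 0 0.694;255 1.9 3.5 -0.4 0 0 0.694;255 1.9 3.5 -0.4 0 0 0.694;255 1.9 3.5 -0.4 0 0 0.694;255 1.9 3.5 -0.4 0 0 0.694;255 1.9 3.5 -0.4 0 0 0.694",
)

```text
clock: 13.75
ee_pos: [0.5021, -0.3071, 0.3806]
tool_rot: [0.0, 0.881, -0.474, -0.001]
wrist_force: [0.1, 0.3, -1.6]
opening: 0.164
grip_force: 50.0
```

```bash
python3 - <<'E'
from h import *
print(np.round(st()["joint_pos"],2))
im=get_image("wrist");save(im,"w3")
plan([([*tub(-.078,0),.1115+.025],down(TA)),scooptub(-.120,0,zb=.0035)])
E
```

```text
[-0.4   0.57  1.18  1.87 -0.59  1.11 -1.55]
at [ 0.502 -0.307  0.201] [[0.55, -0.83, -0.0], [-0.83, -0.55, 0.0], [-0.0, 0.0, -1.0]]
0.2 0.3 6.4 0.001 0.001 0.015   rows>=1.5
-0 -0 2.5 -0 -0 -0   rows>=0.6
```

View pics/w3.png

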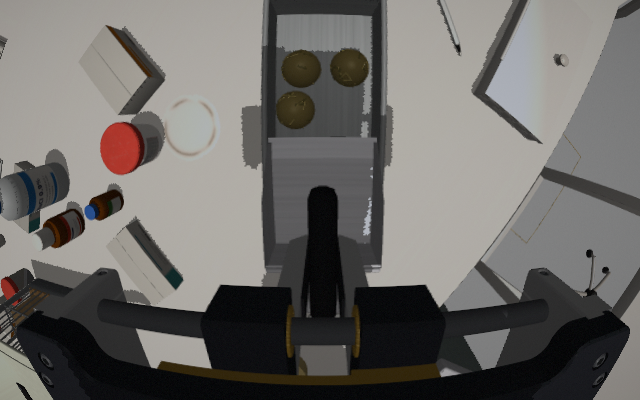

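The scoop is aligned with the tub and the three balls lie ahead of the lip at (300,70), (349,68) and (295,110). I'll lower it.

Request:
drive_tool(
  deltas="255 0.2 0.3 3 0 0 0.015;255 0.2 0.3 6.4 0 0 0.015;255 0.2 0.3 6.4 0 0 0.015;255 0.2 0.3 6.4 0 0 0.015",
)

```text
clock: 14.13
ee_pos: [0.5002, -0.3109, 0.3173]
tool_rot: [0.0, 0.876, -0.482, -0.001]
wrist_force: [0.1, -0.8, -0.6]
opening: 0.166
grip_force: 50.0
```

Request:
drive_tool(
  deltas="255 0 0 1.2 0 0 0;255 0 0 2.2 0 0 0;255 0 0 2.5 0 0 0;255 0 0 2.6 0 0 0;255 0 0 2.6 0 0 0",
)

```text
clock: 14.55
ee_pos: [0.5007, -0.311, 0.2919]
tool_rot: [0.0, 0.876, -0.482, 0.0]
wrist_force: [0.7, -0.4, -1.2]
opening: 0.168
grip_force: 50.0
```

```bash
python3 - <<'E'
from h import *
print(np.round(st()["joint_pos"],2),st()["wrist_force"])
p,r=cur(); print((p[:2]-TC)@td,(p[:2]-TC)@tn)
plan([([*tub(.03,0),p[2]],down(TA)),scooptub(.0245,0,zb=.0035),scooptub(.022,.15,zb=.0045),scooptub(.012,.3,zb=.012),scooptub(.0,.3,zb=.09)])
E
```

```text
[-0.3   0.67  1.06  1.94 -0.71  0.96 -1.48] [ 0.69004001 -0.4462697  -1.16622926]
-0.0775047792599623 -0.0006018305496599471
at [ 0.501 -0.311  0.112] [[0.54, -0.84, 0.0], [-0.84, -0.54, -0.0], [0.0, 0.0, -1.0]]
10.8 -0.1 0 0 -0 -0.004   rows>=2.6
3.6 -0 0 0 -0 -0   rows>=0.9
0.8 -0 -0.4 0 -0.15 -0   rows>=1.2
-0.2 -0 -0.3 -0 -0.15 -0   rows>=1.2
-3.4 -0 -7.1 -0 -0 -0   rows>=1.9
```

Request:
drive_tool(
  deltas="255 0.8 0.05 0.1 0 0 0;255 1.6 0.05 0.1 0 0 0;255 2.4 0.05 0.1 0 0 0;255 3.2 0.05 0.1 0 0 0;255 4 0.05 0.1 0 0 0;255 4.8 0.05 0.1 0 0 0;255 5.6 0.05 0.1 0 0 0;255 6.4 0.05 0.1 0 0 0;255 7.2 0.05 0.1 0 0 0;255 8 0.05 0.1 0 0 0",
)

```text
clock: 15.38
ee_pos: [0.5435, -0.3795, 0.2907]
tool_rot: [0.0, 0.876, -0.482, -0.0]
wrist_force: [-0.2, -0.0, -1.9]
opening: 0.165
grip_force: 50.0
```

Request:
drive_tool(
  deltas="255 0.7 0 0 0 0 0;255 1.4 0 0 0 0 0;255 2.1 0 0 0 0 0;255 2.8 0 0 0 0 0;255 3.5 0 0 0 0 0;255 4.2 0 0 0 0 0;255 4.9 0 0 0 0 0;255 5.6 0 0 0 0 0;255 5.9 0 0 0 0 0;255 5.9 0 0 0 0 0",
)

```text
clock: 16.22
ee_pos: [0.5747, -0.4291, 0.291]
tool_rot: [-0.0, 0.876, -0.482, -0.0]
wrist_force: [-2.0, 3.8, 2.9]
opening: 0.164
grip_force: 50.0
```

```bash
python3 - <<'E'
from h import *
print(np.round(st()["joint_pos"],2),st()["wrist_force"])
p,r=cur(); print((p[:2]-TC)@td,(p[:2]-TC)@tn,p)
im=get_image("wrist");save(im,"w4")
I=cv2.imread("pics/w4.png");cv2.imwrite("pics/w4c.png",I[:240,180:460])
E
```

```text
[-0.05  0.83  0.97  1.63 -0.75  1.1  -1.44] [-1.98027999  3.78678916  2.88299089]
0.061601673034043854 -0.0018677930109879289 [ 0.57461566 -0.42890279  0.11095091]
```

View pics/w4c.png

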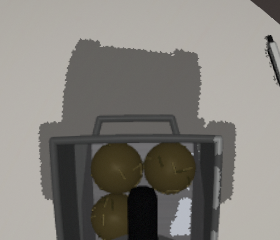

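The two front balls sit against the far wall on the pan and the third is behind them. Next I tilt the lip up while backing off slightly, then lift.

```bash
python3 - <<'E'
from h import *
e=plan([scooptub(.0196,.08,zb=.003),scooptub(.019,.16,zb=.004),scooptub(.016,.24,zb=.006),scooptub(.010,.33,zb=.012)])
# as cumulative from now
p,r=cur()
for w in [scooptub(.0205,.08,zb=.003),scooptub(.0195,.16,zb=.004),scooptub(.016,.24,zb=.006),scooptub(.010,.33,zb=.012),scooptub(.0,.33,zb=.05),scooptub(-.01,.33,zb=.10)]:
    plan([w])
E
```

```text
at [ 0.575 -0.429  0.111] [[0.54, -0.84, -0.0], [-0.84, -0.54, 0.0], [-0.0, -0.0, -1.0]]
0.6 -0.2 -0.3 -0 -0.079 -0.004   rows>=0.6
0.4 0 -0.2 -0 -0.08 -0   rows>=0.6
0.2 0 -0.1 -0 -0.08 -0   rows>=0.6
-0.1 0 -0.2 -0 -0.09 -0   rows>=0.7
at [ 0.575 -0.429  0.111] [[0.54, -0.84, -0.0], [-0.84, -0.54, 0.0], [-0.0, -0.0, -1.0]]
0.7 -0.2 -0.3 -0 -0.079 -0.004   rows>=0.6
at [ 0.575 -0.429  0.111] [[0.54, -0.84, -0.0], [-0.84, -0.54, 0.0], [-0.0, -0.0, -1.0]]
1.1 -0.2 -0.4 -0 -0.159 -0.004   rows>=1.3
at [ 0.575 -0.429  0.111] [[0.54, -0.84, -0.0], [-0.84, -0.54, 0.0], [-0.0, -0.0, -1.0]]
1.2 -0.2 -0.5 -0.001 -0.239 -0.004   rows>=1.9
at [ 0.575 -0.429  0.111] [[0.54, -0.84, -0.0], [-0.84, -0.54, 0.0], [-0.0, -0.0, -1.0]]
1.1 -0.2 -0.7 -0.001 -0.329 -0.004   rows>=2.6
at [ 0.575 -0.429  0.111] [[0.54, -0.84, -0.0], [-0.84, -0.54, 0.0], [-0.0, -0.0, -1.0]]
0.1 -0.2 -4.5 -0.001 -0.329 -0.004   rows>=2.6
at [ 0.575 -0.429  0.111] [[0.54, -0.84, -0.0], [-0.84, -0.54, 0.0], [-0.0, -0.0, -1.0]]
-0.9 -0.2 -9.5 -0.001 -0.329 -0.004   rows>=2.6
```

```bash
sed -i 's/down(yaw,-pitch))/down(yaw,pitch))/' h.py; python3 - <<'E'
from h import *
print("tool x when lip up:",down(TA,.3).as_matrix()[:,0])
for w in [scooptub(.0205,.08,zb=.003),scooptub(.0195,.16,zb=.004),scooptub(.016,.24,zb=.006),scooptub(.010,.33,zb=.012),scooptub(.0,.33,zb=.05),scooptub(-.01,.33,zb=.10)]:
    plan([w])
E
```

```text
tool x when lip up: [ 0.51470739 -0.80482552  0.29552021]
at [ 0.575 -0.429  0.111] [[0.54, -0.84, -0.0], [-0.84, -0.54, 0.0], [-0.0, -0.0, -1.0]]
-2.2 -0.2 -0.3 0 0.081 -0.004   rows>=0.6
at [ 0.575 -0.429  0.111] [[0.54, -0.84, -0.0], [-0.84, -0.54, 0.0], [-0.0, -0.0, -1.0]]
-4.7 -0.2 -0.4 0 0.161 -0.004   rows>=1.3
at [ 0.575 -0.429  0.111] [[0.54, -0.84, -0.0], [-0.84, -0.54, 0.0], [-0.0, -0.0, -1.0]]
-7.3 -0.2 -0.5 0 0.241 -0.004   rows>=1.9
at [ 0.575 -0.429  0.111] [[0.54, -0.84, -0.0], [-0.84, -0.54, 0.0], [-0.0, -0.0, -1.0]]
-10.5 -0.1 -0.7 0.001 0.331 -0.004   rows>=2.6
at [ 0.575 -0.429  0.111] [[0.54, -0.84, -0.0], [-0.84, -0.54, 0.0], [-0.0, -0.0, -1.0]]
-11.5 -0.1 -4.5 0.001 0.331 -0.004   rows>=3.0
at [ 0.575 -0.429  0.111] [[0.54, -0.84, -0.0], [-0.84, -0.54, 0.0], [-0.0, -0.0, -1.0]]
-12.5 -0.1 -9.5 0.001 0.331 -0.004   rows>=3.8
```

Request:
drive_tool(
  deltas="255 -1.1 -0.1 -0.15 0 0.04 0;255 -2.2 -0.2 -0.3 0 0.081 0;255 -3.4 -0.2 -0.35 0 0.121 0;255 -4.7 -0.2 -0.4 0 0.161 0;255 -6 -0.2 -0.45 0 0.201 0;255 -7.3 -0.2 -0.5 0 0.241 0;255 -8.9 -0.2 -0.6 0 0.286 0;255 -10.5 -0.2 -0.7 0 0.331 0;255 -10.5 -0.2 -0.7 0 0.331 0;255 -10.5 -0.2 -0.7 0 0.331 0",
)

```text
clock: 17.1
ee_pos: [0.5204, -0.3381, 0.2978]
tool_rot: [0.079, 0.864, -0.475, 0.144]
wrist_force: [-0.2, 0.7, -1.3]
opening: 0.167
grip_force: 50.0
```

```bash
python3 - <<'E'
from h import *
print(np.round(st()["joint_pos"],2),st()["wrist_force"])
im=get_image("wrist");save(im,"w5")
I=cv2.imread("pics/w5.png");cv2.imwrite("pics/w5c.png",I[:260,180:460])
p,r=cur();plan([(p+[0,0,.12],r)])
E
```

```text
[-0.36  0.66  1.09  1.98 -0.79  0.63 -1.42] [-0.16976749  0.6583331  -1.34960153]
at [ 0.552 -0.388  0.128] [[0.51, -0.84, 0.17], [-0.8, -0.54, -0.27], [0.32, -0.0, -0.95]]
3.9 -0 -11.4 0 0 0   rows>=2.9
```

View pics/w5c.png

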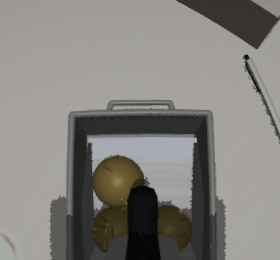

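All three balls are in the pan. I'll lift it and carry it to the trough, tilted back.

```bash
cat >> h.py <<'E'
TR=np.array([.4653,.1614]); GH=116.8
gh=np.array([np.cos(np.radians(GH)),np.sin(np.radians(GH))])
def pour(off,zl,p,al=0.):
    "lip at distance off before trough centre (robot away from gate), height zl, pitch p lip up; al along the gate away from hinge"
    f=-.058*np.cos(p)-.108*np.sin(p); u=-.058*np.sin(p)+.108*np.cos(p)
    q=TR+gh*(f-off)+al*np.array([-gh[1],gh[0]])
    return ([*q,zl+u],down(GH,p))
E
python3 - <<'E'
from h import *
print(pour(.02,.15,.33)[0],pour(.01,.1,-.6)[0])
p,r=cur()
a=(p+[0,0,.12],r)
plan([a,([.52,-.27,.26],down(-20,.33)),([.50,-.13,.27],down(30,.33)),([.50,-.06,.29],down(75,.33)),pour(.02,.15,.33)])
E
```

```text
[np.float64(0.5148366091993862), np.float64(0.06333418195555346), np.float64(0.23337807745416342)] [np.float64(0.46389690450443877), np.float64(0.16417765696503095), np.float64(0.22188550986715733)]
at [ 0.552 -0.388  0.128] [[0.51, -0.84, 0.17], [-0.8, -0.54, -0.27], [0.32, -0.0, -0.95]]
3.9 -0 -11.4 0 0 0   rows>=2.9
-9.5 -0.1 -4.5 0.212 -0.001 -0.621   rows>=5.2
-4 -8 -2.4 0.283 0.001 -0.826   rows>=7.0
5.6 -2 -0.2 0.255 -0 -0.743   rows>=6.3
11.1 2.1 9.8 0.236 -0 -0.69   rows>=5.8
```

Request:
drive_tool(
  deltas="255 0.6 0 -1.7 0 0 0;255 1.3 0 -3.8 0 0 0;255 2 0 -5.9 0 0 0;255 2.7 0 -8 0 0 0;255 3.4 0 -10 0 0 0;255 3.9 0 -11.4 0 0 0;255 3.9 0 -11.4 0 0 0",
)

```text
clock: 17.73
ee_pos: [0.5206, -0.3403, 0.4213]
tool_rot: [0.08, 0.864, -0.476, 0.146]
wrist_force: [0.2, -0.1, -2.2]
opening: 0.168
grip_force: 50.0
```

Request:
drive_tool(
  deltas="255 -1 0 -0.5 0.021 0 -0.062;255 -2.1 0 -1 0.047 0 -0.138;255 -3.4 0 -1.6 0.075 0 -0.22;255 -4.8 0 -2.2 0.106 0 -0.31;255 -6.1 0 -2.9 0.137 0 -0.4;255 -7.4 0 -3.5 0.164 0 -0.48;255 -8.6 -0.1 -4.1 0.191 0 -0.56;255 -9.5 -0.1 -4.5 0.212 0 -0.621;255 -9.5 -0.1 -4.5 0.212 0 -0.621",
)

```text
clock: 18.48
ee_pos: [0.4641, -0.2496, 0.4296]
tool_rot: [0.028, 0.972, -0.17, 0.162]
wrist_force: [0.4, 0.8, -2.5]
opening: 0.167
grip_force: 50.0
```

Request:
drive_tool(
  deltas="255 -0.4 -0.8 -0.2 0.028 0 -0.083;255 -0.8 -1.7 -0.5 0.06 0 -0.174;255 -1.3 -2.7 -0.8 0.094 0 -0.275;255 -1.8 -3.7 -1.1 0.13 0 -0.38;255 -2.3 -4.7 -1.4 0.166 0 -0.485;255 -2.8 -5.7 -1.7 0.2 0 -0.585;255 -3.3 -6.6 -2 0.233 0 -0.68;255 -3.7 -7.4 -2.2 0.262 0 -0.765;255 -4 -8 -2.4 0.283 0 -0.826;255 -4 -8 -2.4 0.283 0 -0.826",
)

```text
clock: 19.32
ee_pos: [0.4497, -0.1588, 0.4398]
tool_rot: [-0.042, 0.953, 0.256, 0.159]
wrist_force: [1.3, 0.0, -2.6]
opening: 0.166
grip_force: 50.0
```

Request:
drive_tool(
  deltas="255 0.6 -0.2 0 0.027 0 -0.08;255 1.3 -0.5 0 0.058 0 -0.17;255 2 -0.7 0 0.093 0 -0.27;255 2.8 -1 -0.1 0.127 0 -0.37;255 3.5 -1.3 -0.1 0.162 0 -0.47;255 4.3 -1.5 -0.1 0.196 0 -0.57;255 5 -1.8 -0.2 0.23 0 -0.67;255 5.6 -2 -0.2 0.255 0 -0.743;255 5.6 -2 -0.2 0.255 0 -0.743",
)

```text
clock: 20.07
ee_pos: [0.4792, -0.1127, 0.4639]
tool_rot: [-0.097, 0.783, 0.601, 0.131]
wrist_force: [0.2, 0.5, -2.5]
opening: 0.169
grip_force: 50.0
```

```bash
python3 - <<'E'
from h import *
print(np.round(st()["joint_pos"],2),st()["wrist_force"])
im=get_image("side");save(im,"d1")
I=cv2.imread("pics/d1.png");cv2.imwrite("pics/d1c.png",cv2.resize(I[90:340,220:420],None,fx=2.3,fy=2.3))
plan([pour(.02,.15,.33)])
E
```

```text
[-1.48 -0.49  1.37  1.99  0.2   1.13 -0.43] [ 0.21887114  0.53179389 -2.49810247]
at [ 0.495 -0.058  0.293] [[0.25, 0.96, 0.09], [0.91, -0.26, 0.31], [0.32, 0.01, -0.95]]
11 2.7 10.1 0.242 0.005 -0.695   rows>=5.9
```

View pics/d1c.png

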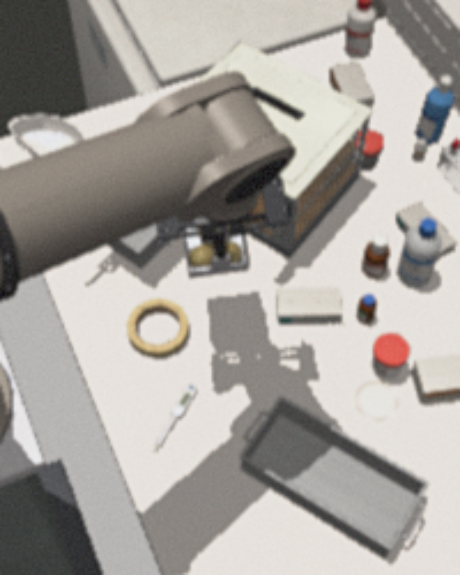

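All the balls seem to be in the pan and the tub is empty. Joints 2 and 3 are at their range ends, so I'll continue gently and watch them.

Request:
drive_tool(
  deltas="255 1.2 0.3 1.1 0.024 0 -0.07;255 2.4 0.6 2.2 0.05 0 -0.14;255 3.7 0.9 3.4 0.075 0 -0.22;255 4.9 1.2 4.5 0.1 0 -0.29;255 4.9 1.2 4.5 0.1 0 -0.29",
)

```text
clock: 20.53
ee_pos: [0.477, -0.0493, 0.4512]
tool_rot: [-0.104, 0.684, 0.712, 0.118]
wrist_force: [-0.3, 0.1, -1.9]
opening: 0.166
grip_force: 50.0
```

```bash
python3 - <<'E'
from h import *
print(np.round(st()["joint_pos"],2),st()["wrist_force"])
plan([pour(.02,.15,.33)])
E
```

```text
[-1.6  -0.49  1.37  2.02  0.2   1.14 -0.27] [-0.27451006  0.14983082 -1.90178432]
at [0.479 0.007 0.28 ] [[-0.04, 1.0, 0.01], [0.95, 0.04, 0.31], [0.31, 0.03, -0.95]]
4 6.5 6.5 0.16 0.02 -0.401   rows>=3.5
```

```bash
python3 - <<'E'
from h import *
plan([([.56,.03,.25],down(95,.33)),pour(.02,.14,.33)])
E
```

```text
at [0.479 0.007 0.28 ] [[-0.04, 1.0, 0.01], [0.95, 0.04, 0.31], [0.31, 0.03, -0.95]]
0.7 8.8 3.7 0.04 0.016 -0.04   rows>=2.3
3 -2 3.9 0.123 -0 -0.36   rows>=3.0
```

Request:
drive_tool(
  deltas="255 0.2 1.8 0.7 0.008 0.003 -0.008;255 0.3 3.5 1.5 0.016 0.006 -0.016;255 0.4 5.3 2.2 0.024 0.01 -0.024;255 0.6 7 3 0.032 0.013 -0.032;255 0.7 8.8 3.7 0.04 0.016 -0.04;255 0.7 8.8 3.7 0.04 0.016 -0.04",
)

```text
clock: 21.03
ee_pos: [0.4864, -0.0181, 0.4604]
tool_rot: [-0.108, 0.669, 0.726, 0.118]
wrist_force: [-0.6, -0.3, -3.1]
opening: 0.167
grip_force: 50.0
```

```bash
python3 - <<'E'
from h import *
print(np.round(st()["joint_pos"],2),st()["wrist_force"])
plan([pour(.02,.14,.33)])
plan([pour(.02,.14,.33,-.02)])
E
```

```text
[-1.67 -0.49  1.37  2.    0.2   1.15 -0.29] [-0.56215313 -0.29804408 -3.13931881]
at [0.487 0.039 0.29 ] [[-0.08, 1.0, 0.0], [0.95, 0.08, 0.32], [0.31, 0.03, -0.95]]
0.2 5.5 7.3 0.15 0.015 -0.361   rows>=3.1
at [0.487 0.039 0.29 ] [[-0.08, 1.0, 0.0], [0.95, 0.08, 0.32], [0.31, 0.03, -0.95]]
0.9 7.3 7.6 0.15 0.015 -0.361   rows>=3.1
```

The arm is stuck at joint limits. I'll fit a kinematic model from the logged poses to find a good path.

```bash
cat > kin.py <<'E'
import numpy as np, itertools
from scipy.spatial.transform import Rotation as R
from scipy.optimize import least_squares
D=[([-1.44,.427,.074,1.607,-.034,1.111,-.067],(.186,.649,.404),(0,.139,.99,-.001)),
([-.54,.27,.34,1.78,-.09,1.12,1.9],(.584,.0897,.4393),(-.001,-.247,.969,-.001)),
([-.5946,.278,.3685,1.9589,-.1261,.9256,1.6728],(.5395,.0918,.358),(0,-.132,.991,.001)),
([-.81,.11,.43,2.15,-.06,.88,.86],(.4386,.1214,.359),(.002,.186,.983,.003)),
([-.96,.06,.39,2.2,-.03,.88,.16],(.3857,.1836,.3581),(0,.414,.91,.001)),
([-1.05,-.09,.34,2.01,.03,1.21,-.25],(.3714,.2206,.4977),(.001,.521,.854,.005)),
([-.55,.2,.81,2.01,-.17,1.0,-.56],(.4891,-.1447,.3973),(0,.945,.326,-.002)),
([-.43,.38,.72,2.11,-.36,.77,-.39],(.4901,-.1449,.2876),(0,.946,.325,0)),
([-.4,.57,1.18,1.87,-.59,1.11,-1.55],(.5021,-.3071,.3806),(0,.881,-.474,-.001)),
([-.3,.67,1.06,1.94,-.71,.96,-1.48],(.5007,-.311,.2919),(0,.876,-.482,0)),
([-.05,.83,.97,1.63,-.75,1.1,-1.44],(.5747,-.4291,.291),(0,.876,-.482,0)),
([-.36,.66,1.09,1.98,-.79,.63,-1.42],(.5204,-.3381,.2978),(.079,.864,-.475,.144)),
([-1.48,-.49,1.37,1.99,.2,1.13,-.43],(.4792,-.1127,.4639),(-.097,.783,.601,.131)),
([-1.67,-.49,1.37,2.0,.2,1.15,-.29],(.4864,-.0181,.4604),(-.108,.669,.726,.118))]
Q=np.array([d[0] for d in D]);P=np.array([d[1] for d in D]);RR=R.from_quat([np.roll(d[2],-1) for d in D])
def frames(q,s,b,e):
    ax="zyzyzyz"; r=R.from_euler("z",b); out=[r]
    for i in range(7): r=r*R.from_euler(ax[i],s[i]*q[i]); out.append(r)
    return out[:-1]+[out[-1]*R.from_euler("z",e)]
LO=np.array([-2.85,-.5,-1.23,.21,-1.02,.16,-2.73]);HI=np.array([2.85,2.14,1.37,2.46,4.16,2.05,2.73])
def basis(f): # link vectors: base z; offsets x,z,y after q2,q3,q4,q5,q6
    c=[np.array([0,0,1.])]
    for k in(2,3,4,5,6): c+= [f[k].apply([1,0,0]),f[k].apply([0,0,1])]
    return np.array(c).T
def fit():
    best=None
    for s in itertools.product((1,-1),repeat=4):
        S=[s[0],1,s[1],1,s[2],1,s[3]]
        res=lambda v:np.concatenate([(frames(q,S,*v)[-1].inv()*r).as_rotvec() for q,r in zip(Q,RR)])
        for b0 in(0,1.57,3.14,-1.57):
            o=least_squares(res,[b0,0])
            if best is None or o.cost<best[0]: best=(o.cost,S,o.x)
    _,S,v=best
    A=np.vstack([basis(frames(q,S,*v)) for q in Q]); x,*_=np.linalg.lstsq(A,P.ravel(),rcond=1e-6)
    e=A@x-P.ravel()
    return best[0],S,v,x,np.abs(e).max()
if __name__=="__main__":
    c,S,v,x,e=fit();print(c,S,v.round(3),x.round(3),e); np.savez("kin.npz",S=S,v=v,x=x)
E
python3 kin.py
```

```text
0.00045405664117073596 [-1, 1, -1, 1, -1, 1, -1] [0.005 1.578] [ 0.28  -0.062  0.28   0.057  0.28   0.019  0.248 -0.033  0.248  0.009
  0.179] 0.061067195452663287
```

```bash
python3 - <<'E'
import re
t=open("kin.py").read()
t=t.replace("for k in(2,3,4,5,6): c+= [f[k].apply([1,0,0]),f[k].apply([0,0,1])]","c+=[f[1].apply([1,0,0]),f[1].apply([0,1,0])]\n    for k in(2,3,4,5,6,7): c+= [f[k].apply(v) for v in np.eye(3)]").replace("rcond=1e-6","rcond=3e-3")
open("kin.py","w").write(t)
E
python3 kin.py; python3 - <<'E'
import sys; sys.path.insert(0,'.')
from kin import *
c,S,v,x,e=fit()
A=[basis(frames(q,S,*v))@x-p for q,p in zip(Q,P)];print(np.round(A,3))
E
```

```text
0.00045405664117073596 [-1, 1, -1, 1, -1, 1, -1] [0.005 1.578] [ 0.276 -0.    -0.015 -0.001 -0.015  0.281 -0.005 -0.017  0.281  0.009
 -0.017  0.25  -0.012 -0.001  0.25   0.005 -0.001  0.083 -0.001  0.
  0.083] 0.004620722737236405
[[ 0.     0.001  0.001]
 [-0.001 -0.    -0.003]
 [ 0.     0.001 -0.001]
 [ 0.     0.     0.   ]
 [ 0.002 -0.003  0.   ]
 [-0.001  0.     0.001]
 [ 0.001  0.003  0.002]
 [-0.001 -0.    -0.001]
 [-0.001  0.001  0.003]
 [-0.002 -0.005  0.   ]
 [ 0.002  0.002 -0.002]
 [ 0.001  0.002  0.   ]
 [ 0.001  0.001  0.   ]
 [-0.    -0.001 -0.001]]
```

```bash
cat >> kin.py <<'E'
_k=np.load("kin.npz");S_,v_,x_=_k["S"],_k["v"],_k["x"]
def fk(q):
    f=frames(q,S_,*v_); return basis(f)@x_,f[-1]
def err(q,p,r):
    a,b=fk(q); return np.concatenate([(p-a),.3*b.apply((b.inv()*r).as_rotvec())])
def step(q,p,r,n=12,mx=.1):
    "local damped least squares with clamped joints: a guess of the controller"
    for _ in range(n):
        e=err(q,p,r); J=np.array([(err(q+1e-4*d,p,r)-e)/-1e-4 for d in np.eye(7)]).T
        free=np.ones(7,bool)
        for _ in range(4):
            Jf=J[:,free]; dq=np.zeros(7); dq[free]=Jf.T@np.linalg.solve(Jf@Jf.T+1e-4*np.eye(6),e)
            dq*=min(1,mx/max(np.abs(dq).max(),1e-9)); bad=free&((q+dq<LO+.005)|(q+dq>HI-.005))
            if not bad.any(): break
            free&=~bad
        q=np.clip(q+dq,LO+.005,HI-.005)
    return q
def tcp(w): return np.array(w[0])-w[1].apply([0,0,.18]),w[1]
def follow(q,wps,cur,n=8):
    "cur: (grasp,R) now; interpolates grasp linearly and rotation by rotvec; prints joints and error at each waypoint"
    for w in wps:
        d=(cur[1].inv()*w[1]).as_rotvec()
        for t in np.linspace(0,1,n+1)[1:]:
            c=(np.array(cur[0])*(1-t)+np.array(w[0])*t, cur[1]*R.from_rotvec(d*t)); q=step(q,*tcp(c))
        print(q.round(2),"err mm/rad",np.round(err(q,*tcp(c))*[1e3]*6,0) if 0 else round(1e3*np.linalg.norm(err(q,*tcp(c))),1)); cur=w
    return q
def iks(p,r,n=60,seed=0):
    g=np.random.default_rng(seed);o=[]
    for _ in range(n):
        s=least_squares(lambda q:np.concatenate([err(q,p,r)*50,(q-(LO+HI)/2)*.01]),g.uniform(LO+.05,HI-.05),bounds=(LO+.03,HI-.03))
        if np.linalg.norm(err(s.x,p,r))<.004: o.append(s.x)
    return np.array(o)
E
python3 - <<'E'
import sys;sys.argv=['x']
from h import *; from kin import *
# controller check: tilted lift -> waypoints
q=np.array(D[11][0]);w0=(np.array([.552,-.388,.128]),down(TA,.33))
follow(q,[([.552,-.388,.248],down(TA,.33)),([.52,-.27,.26],down(-20,.33)),([.50,-.13,.27],down(30,.33)),([.50,-.06,.29],down(75,.33))],w0)
for n,w in(("pre",pour(.02,.14,.33)),("mid",pour(.01,.12,0)),("end",pour(.01,.1,-.6))):
    o=iks(*tcp(w),n=25); print(n,len(o)); 
    if len(o): print(np.unique(o.round(1),axis=0)[:8])
E
```

```text
[-0.5   0.58  1.32  1.87 -0.63  0.85 -1.53] err mm/rad 0.0
[-0.82  0.19  1.36  2.06 -0.35  0.74 -1.19] err mm/rad 0.0
[-1.1  -0.24  1.26  2.11  0.03  0.85 -0.88] err mm/rad 0.0
[-1.43 -0.45  1.35  2.    0.15  1.11 -0.39] err mm/rad 15.0
pre 16
[[ 0.4  0.3 -0.5  1.8 -0.2  1.1  0.4]]
mid 17
[[ 0.   0.2 -0.4  2.   0.1  1.   0.1]]
end 16
[[-0.5  0.3 -0.4  2.   0.7  1.3 -0.8]]
```

```bash
cat >> kin.py <<'E'
def Rz(a): c,s=np.cos(a),np.sin(a); return np.array([[c,-s,0],[s,c,0],[0,0,1]])
def Ry(a): c,s=np.cos(a),np.sin(a); return np.array([[c,0,s],[0,1,0],[-s,0,c]])
def fjac(q):
    "pose and geometric jacobian"
    M=Rz(v_[0]);p=np.array([0,0,x_[0]]);ax=[];og=[];X=x_[3:].reshape(6,3)
    for i in range(7):
        a=M[:,2] if i%2==0 else M[:,1]; ax.append(S_[i]*a); og.append(p.copy())
        M=M@(Rz if i%2==0 else Ry)(S_[i]*q[i])
        if i==0: p=p+M[:,:2]@x_[1:3]
        else: p=p+(M@(Rz(v_[1]) if i==6 else np.eye(3)))@X[i-1]
    M=M@Rz(v_[1]); J=np.array([np.r_[np.cross(a,p-o),.3*a] for a,o in zip(ax,og)]).T
    return p,M,J
def step(q,p,r,n=3,mx=.1):
    Rt=r.as_matrix()
    for _ in range(n):
        a,M,J=fjac(q); e=np.r_[p-a,.3*R.from_matrix(Rt@M.T).as_rotvec()]
        free=np.ones(7,bool)
        for _ in range(4):
            Jf=J[:,free]; dq=np.zeros(7); dq[free]=Jf.T@np.linalg.solve(Jf@Jf.T+1e-4*np.eye(6),e)
            dq*=min(1,mx/max(np.abs(dq).max(),1e-9)); bad=free&((q+dq<LO+.005)|(q+dq>HI-.005))
            if not bad.any(): break
            free&=~bad
        q=np.clip(q+dq,LO+.005,HI-.005)
    return q
def run(q,wps,cur,dmax=.02,amax=.1):
    worst=0;qs=[]
    for w in wps:
        d=(cur[1].inv()*w[1]).as_rotvec(); n=int(max(np.linalg.norm(np.array(w[0])-cur[0])/dmax,np.linalg.norm(d)/amax))+2
        for t in np.linspace(0,1,n)[1:]:
            c=(np.array(cur[0])*(1-t)+np.array(w[0])*t, cur[1]*R.from_rotvec(d*t)); P_,R_=tcp(c); q=step(q,P_,R_)
            a,M,_=fjac(q); worst=max(worst,np.linalg.norm(P_-a))
        cur=w; qs.append(q)
    return qs,worst
E
cat > search.py <<'E'
from h import *; from kin import *
import time
s=st();q0=np.array(s["joint_pos"]);p,r=cur();print(q0.round(2),fjac(q0)[0]-s["ee_pos"])
g=np.random.default_rng(1);best=[];t0=time.time()
tail=[pour(.02,.14,.33),pour(.01,.125,.0),pour(.01,.11,-.3),pour(.01,.1,-.6)]
while time.time()-t0<150:
    k=g.integers(1,4); W=[]
    for _ in range(k): W.append(([g.uniform(.46,.72),g.uniform(-.40,-.02),g.uniform(.27,.42)],(g.uniform(-60,130))))
    wp=[(a,down(b,.33)) for a,b in W]
    try: qs,_=run(q0,wp,(p,r))
    except Exception: continue
    if qs[-1][2]>.9: continue
    q2,w2=run(qs[-1],tail,wp[-1])
    m=min(np.minimum(q-LO,HI-q).min() for q in q2)
    best.append((w2,-m,[(np.round(a,2).tolist(),round(b)) for a,b in W],[q.round(2).tolist() for q in qs+q2]))
best.sort(key=lambda b:b[0]-.05*min(-b[1],.2)); print(len(best))
for b in best[:3]: print(b)
E
timeout 300 python3 search.py
```

```text
[-1.67 -0.49  1.37  2.    0.2   1.15 -0.29] [ 0.00118412 -0.00093651  0.00017712]
170
(np.float64(2.6906904019041396e-08), np.float64(-0.44878674620042247), [([0.46, -0.06, 0.34], -54), ([0.64, -0.34, 0.34], 21), ([0.7, -0.14, 0.4], 106)], [[0.14, -0.11, -0.31, 2.04, 0.28, 1.05, -2.71], [0.53, 0.33, -0.03, 1.52, -0.28, 1.09, -0.59], [0.43, 0.54, -0.33, 1.11, -0.13, 1.65, 0.42], [0.34, 0.31, -0.48, 1.85, -0.19, 1.14, 0.44], [0.12, 0.18, -0.49, 1.94, 0.1, 1.04, 0.05], [-0.11, 0.17, -0.54, 1.99, 0.44, 1.09, -0.39], [-0.35, 0.28, -0.57, 2.01, 0.71, 1.29, -0.8]])
(np.float64(4.7085800619967486e-08), np.float64(-0.43498000437523876), [([0.47, -0.13, 0.41], -59), ([0.53, -0.07, 0.36], -36), ([0.52, -0.32, 0.28], -36)], [[-0.07, -0.13, 0.01, 1.9, 0.3, 1.22, -2.71], [-0.13, -0.05, -0.0, 1.93, 0.26, 1.03, -2.43], [0.15, 0.11, 0.28, 1.96, 0.05, 0.76, -1.8], [0.07, 0.28, -0.15, 1.86, -0.29, 1.15, 0.53], [-0.16, 0.15, -0.18, 1.96, 0.03, 1.03, 0.11], [-0.37, 0.15, -0.25, 2.01, 0.38, 1.07, -0.35], [-0.58, 0.25, -0.3, 2.03, 0.65, 1.24, -0.75]])
(np.float64(6.12475692691582e-08), np.float64(-0.4281987991768541), [([0.48, -0.04, 0.36], -46), ([0.64, -0.07, 0.31], 1), ([0.53, -0.13, 0.38], 87)], [[-0.31, -0.13, 0.06, 1.99, 0.32, 1.12, -2.71], [-0.18, 0.14, 0.23, 1.85, -0.07, 0.83, -1.47], [0.16, 0.18, 0.19, 1.66, -0.35, 1.42, 0.37], [-0.04, 0.27, -0.01, 1.87, -0.33, 1.15, 0.57], [-0.28, 0.15, -0.05, 1.96, 0.01, 1.03, 0.13], [-0.49, 0.14, -0.12, 2.02, 0.36, 1.06, -0.33], [-0.69, 0.24, -0.18, 2.03, 0.63, 1.22, -0.73]])
```

```bash
cat > ramp.py <<'E'
from h import *
def ramp(wps,start=None,dmax=2.2,amax=.11,g=255):
    "prints calls of evenly spaced rows for each leg; returns end pose"
    p,r=start or cur()
    for P,Q in wps:
        t0=p-r.apply(GR); D=np.array(P)-p; V=(r.inv()*Q).as_rotvec()
        n=int(np.ceil(max(np.linalg.norm(D)*100/dmax,np.linalg.norm(V)/amax,1)))
        fr=np.linspace(0,1,n+1)[1:]; k=0
        while k<n:
            ch=fr[k:k+10]; f0=fr[k-1] if k else 0
            pb=p+D*f0; rb=r*R.from_rotvec(V*f0); tb=pb-rb.apply(GR); rows=[]
            for f in ch:
                pc=p+D*f; rc=r*R.from_rotvec(V*f); d=rb.inv().apply(pc-rc.apply(GR)-tb)*100; v=(rb.inv()*rc).as_rotvec()
                rows.append(f"{g} "+" ".join("%g"%a for a in np.r_[d.round(1),v.round(2)]+0.))
            print(";".join(rows)); k+=10
        p,r=np.array(P,float),Q; print("--")
    return p,r
E
python3 - <<'E'
from ramp import *
p,r=cur()
ramp([([.48,-.04,.36],down(20,.33)),([.48,-.04,.36],down(-46,.33)),([.64,-.07,.31],down(1,.33))])
E
```

```text
255 -0.4 -0.7 -0.8 -0.03 0 0.1;255 -0.7 -1.3 -1.5 -0.07 0 0.21;255 -1 -2 -2.2 -0.1 0 0.31;255 -1.2 -2.6 -2.9 -0.13 0 0.41;255 -1.4 -3.2 -3.6 -0.16 0 0.52;255 -1.5 -3.8 -4.2 -0.2 0 0.62;255 -1.5 -4.3 -4.9 -0.23 -0.01 0.72;255 -1.5 -4.8 -5.5 -0.26 -0.01 0.83;255 -1.5 -5.3 -6.2 -0.29 -0.01 0.93;255 -1.4 -5.6 -6.8 -0.33 -0.01 1.03
255 -0.1 -0.1 -0.7 -0.03 0 0.1;255 -0.2 -0.1 -1.3 -0.07 0 0.21
--
255 0 -0.6 0 -0.03 0 0.1;255 0.1 -1.2 0 -0.07 0 0.2;255 0.3 -1.8 0.1 -0.1 0 0.3;255 0.5 -2.4 0.2 -0.14 0 0.4;255 0.7 -2.9 0.3 -0.17 0 0.5;255 1.1 -3.4 0.4 -0.2 0 0.59;255 1.4 -3.9 0.5 -0.24 0 0.69;255 1.8 -4.3 0.6 -0.27 0 0.79;255 2.3 -4.7 0.8 -0.31 0 0.89;255 2.8 -5.1 0.9 -0.34 0 0.99
255 0 -0.6 0 -0.03 0 0.1
--
255 1.4 -0.6 1.1 0.03 0 -0.1;255 2.8 -1.2 2.3 0.07 0 -0.19;255 4.4 -1.8 3.5 0.1 0 -0.29;255 5.9 -2.4 4.7 0.13 0 -0.39;255 7.5 -3 5.9 0.17 0 -0.49;255 9.2 -3.7 7.1 0.2 0 -0.58;255 10.9 -4.4 8.4 0.23 0 -0.68;255 12.7 -5.2 9.6 0.27 0 -0.78
--
```

Request:
drive_tool(
  deltas="255 -0.4 -0.7 -0.8 -0.03 0 0.1;255 -0.7 -1.3 -1.5 -0.07 0 0.21;255 -1 -2 -2.2 -0.1 0 0.31;255 -1.2 -2.6 -2.9 -0.13 0 0.41;255 -1.4 -3.2 -3.6 -0.16 0 0.52;255 -1.5 -3.8 -4.2 -0.2 0 0.62;255 -1.5 -4.3 -4.9 -0.23 -0.01 0.72;255 -1.5 -4.8 -5.5 -0.26 -0.01 0.83;255 -1.5 -5.3 -6.2 -0.29 -0.01 0.93;255 -1.4 -5.6 -6.8 -0.33 -0.01 1.03",
)

```text
clock: 21.87
ee_pos: [0.4311, -0.0579, 0.5188]
tool_rot: [-0.041, 0.948, 0.273, 0.159]
wrist_force: [0.1, -1.1, -2.8]
opening: 0.172
grip_force: 50.0
```

```bash
python3 - <<'E'
from ramp import *; from kin import *
s=st();q=np.array(s["joint_pos"]);print(q.round(2),s["wrist_force"])
p,r=cur();print(p,np.degrees(np.arctan2(*r.as_matrix()[[1,0],0])), r.as_matrix()[2,0])
w=[([.48,-.04,.36],down(20,.33)),([.48,-.04,.36],down(-46,.33)),([.64,-.07,.31],down(1,.33)),([.53,-.13,.38],down(87,.33)),pour(.02,.14,.33)]
qs,e=run(q,w,(p,r));print(np.round(qs,2),e)
ramp(w[:2])
E
```

```text
[-0.92 -0.33  0.78  2.07  0.12  1.   -1.19] [ 0.1221743  -1.08027733 -2.75717053]
[ 0.48142897 -0.02822951  0.34851178] 32.25167623047772 0.324405489688181
[[-0.82 -0.32  0.68  2.06  0.15  1.01 -1.42]
 [-0.26 -0.13  0.02  2.    0.31  1.11 -2.69]
 [-0.14  0.14  0.17  1.85 -0.05  0.83 -1.5 ]
 [ 0.19  0.17  0.14  1.66 -0.35  1.42  0.36]
 [-0.01  0.27 -0.06  1.87 -0.32  1.15  0.56]] 0.002760277081242597
255 -0.1 -0.1 -0.7 -0.03 0 0.1;255 -0.2 -0.1 -1.3 -0.06 0 0.2
--
255 0 -0.6 0 -0.03 0 0.1;255 0.1 -1.2 0 -0.07 0 0.2;255 0.3 -1.8 0.1 -0.1 0 0.3;255 0.5 -2.4 0.2 -0.14 0 0.4;255 0.7 -2.9 0.3 -0.17 0 0.5;255 1.1 -3.4 0.4 -0.2 0 0.59;255 1.4 -3.9 0.5 -0.24 0 0.69;255 1.8 -4.3 0.6 -0.27 0 0.79;255 2.3 -4.7 0.8 -0.31 0 0.89;255 2.8 -5.1 0.9 -0.34 0 0.99
255 0 -0.6 0 -0.03 0 0.1
--
```

Request:
drive_tool(
  deltas="255 -0.1 -0.1 -0.7 -0.03 0 0.1;255 -0.2 -0.1 -1.3 -0.06 0 0.2;255 -0.2 -0.1 -1.3 -0.06 0 0.2",
)

```text
clock: 22.12
ee_pos: [0.4256, -0.0601, 0.5309]
tool_rot: [-0.028, 0.971, 0.172, 0.163]
wrist_force: [0.4, 0.2, -1.9]
opening: 0.165
grip_force: 50.0
```

Request:
drive_tool(
  deltas="255 0 -0.6 0 -0.03 0 0.1;255 0.1 -1.2 0 -0.07 0 0.2;255 0.3 -1.8 0.1 -0.1 0 0.3;255 0.5 -2.4 0.2 -0.14 0 0.4;255 0.7 -2.9 0.3 -0.17 0 0.5;255 1.1 -3.4 0.4 -0.2 0 0.59;255 1.4 -3.9 0.5 -0.24 0 0.69;255 1.8 -4.3 0.6 -0.27 0 0.79;255 2.3 -4.7 0.8 -0.31 0 0.89;255 2.3 -4.7 0.8 -0.31 0 0.89",
)

```text
clock: 22.95
ee_pos: [0.4327, -0.006, 0.5296]
tool_rot: [0.05, 0.944, -0.285, 0.158]
wrist_force: [-0.8, 1.5, -2.8]
opening: 0.167
grip_force: 50.0
```

```bash
python3 - <<'E'
from ramp import *; from kin import *
s=st();q=np.array(s["joint_pos"]);print(q.round(2),s["wrist_force"])
p,r=cur();print(p)
w=[([.64,-.07,.31],down(1,.33)),([.57,-.10,.33],down(87,.33)),pour(.02,.15,.33),pour(.01,.125,.0),pour(.01,.11,-.3),pour(.01,.1,-.6)]
qs,e=run(q,w,(p,r));print(np.round(qs,2),e)
ramp(w[:3])
E
```

```text
[-0.56 -0.19  0.28  2.04  0.35  1.09 -2.57] [-0.84821051  1.48321617 -2.83357236]
[ 0.48127656 -0.03932798  0.35947595]
[[-0.46  0.14  0.53  1.86 -0.12  0.83 -1.43]
 [-0.07  0.25  0.4   1.69 -0.43  1.33  0.39]
 [-0.24  0.26  0.22  1.87 -0.38  1.19  0.62]
 [-0.49  0.14  0.18  1.98 -0.03  1.03  0.17]
 [-0.7   0.13  0.11  2.03  0.33  1.05 -0.3 ]
 [-0.89  0.23  0.04  2.04  0.59  1.19 -0.69]] 1.6634439420708446e-07
255 1.6 -0.3 1.2 0.03 0 -0.07;255 3.2 -0.7 2.4 0.05 0 -0.14;255 4.8 -1 3.6 0.08 0 -0.21;255 6.5 -1.3 4.9 0.1 0 -0.28;255 8.2 -1.7 6.1 0.13 0 -0.36;255 10 -2.1 7.3 0.15 0 -0.43;255 11.7 -2.5 8.6 0.18 0 -0.5;255 13.5 -2.9 9.9 0.2 0 -0.57
--
255 -0.4 0.8 -0.3 0.03 0 -0.1;255 -0.7 1.7 -0.6 0.07 0 -0.2;255 -1 2.5 -0.8 0.1 0 -0.3;255 -1.2 3.2 -1 0.14 0 -0.41;255 -1.4 4 -1.2 0.17 0 -0.51;255 -1.5 4.7 -1.4 0.21 0 -0.61;255 -1.5 5.4 -1.6 0.24 0 -0.71;255 -1.5 6.1 -1.7 0.28 0 -0.81;255 -1.5 6.6 -1.9 0.31 0 -0.91;255 -1.4 7.2 -2 0.35 0 -1.01
255 -0.3 0.3 -0.3 0.03 0 -0.1;255 -0.6 0.6 -0.5 0.07 0 -0.2;255 -0.8 0.8 -0.7 0.1 0 -0.3;255 -0.9 1 -0.9 0.14 0 -0.41
--
255 1.3 -0.4 1.6 0.02 0 -0.05;255 2.7 -0.7 3.2 0.04 0 -0.11;255 4.1 -1.1 4.8 0.06 0 -0.16;255 5.5 -1.5 6.4 0.07 0 -0.22;255 6.9 -1.9 8 0.09 0 -0.27;255 8.3 -2.3 9.7 0.11 0 -0.33;255 9.8 -2.7 11.3 0.13 0 -0.38;255 11.3 -3.1 12.9 0.15 0 -0.44;255 12.8 -3.5 14.6 0.17 0 -0.49
--
```

Request:
drive_tool(
  deltas="255 1.6 -0.3 1.2 0.03 0 -0.07;255 3.2 -0.7 2.4 0.05 0 -0.14;255 4.8 -1 3.6 0.08 0 -0.21;255 6.5 -1.3 4.9 0.1 0 -0.28;255 8.2 -1.7 6.1 0.13 0 -0.36;255 10 -2.1 7.3 0.15 0 -0.43;255 11.7 -2.5 8.6 0.18 0 -0.5;255 13.5 -2.9 9.9 0.2 0 -0.57;255 13.5 -2.9 9.9 0.2 0 -0.57",
)

```text
clock: 23.7
ee_pos: [0.5835, -0.073, 0.4794]
tool_rot: [0.0, 0.986, 0.016, 0.166]
wrist_force: [-0.3, -0.1, -2.3]
opening: 0.169
grip_force: 50.0
```

Request:
drive_tool(
  deltas="255 -0.4 0.8 -0.3 0.03 0 -0.1;255 -0.7 1.7 -0.6 0.07 0 -0.2;255 -1 2.5 -0.8 0.1 0 -0.3;255 -1.2 3.2 -1 0.14 0 -0.41;255 -1.4 4 -1.2 0.17 0 -0.51;255 -1.5 4.7 -1.4 0.21 0 -0.61;255 -1.5 5.4 -1.6 0.24 0 -0.71;255 -1.5 6.1 -1.7 0.28 0 -0.81;255 -1.5 6.6 -1.9 0.31 0 -0.91;255 -1.4 7.2 -2 0.35 0 -1.01",
)

```text
clock: 24.53
ee_pos: [0.5625, -0.1445, 0.4956]
tool_rot: [-0.085, 0.841, 0.515, 0.142]
wrist_force: [0.8, 0.6, -3.0]
opening: 0.165
grip_force: 50.0
```

Request:
drive_tool(
  deltas="255 -0.3 0.3 -0.3 0.03 0 -0.1;255 -0.6 0.6 -0.5 0.07 0 -0.2;255 -0.8 0.8 -0.7 0.1 0 -0.3;255 -0.9 1 -0.9 0.14 0 -0.41;255 -0.9 1 -0.9 0.14 0 -0.41",
)

```text
clock: 24.95
ee_pos: [0.5667, -0.1593, 0.5009]
tool_rot: [-0.113, 0.711, 0.684, 0.12]
wrist_force: [0.2, -0.8, -1.8]
opening: 0.166
grip_force: 50.0
```

```bash
python3 - <<'E'
from ramp import *; from kin import *
s=st();q=np.array(s["joint_pos"]);print(q.round(2),s["wrist_force"])
p,r=cur();print(p)
w=[pour(.02,.15,.33),pour(.01,.125,.0),pour(.01,.11,-.3),pour(.01,.1,-.6)]
qs,e=run(q,w,(p,r));print(np.round(qs,2),e)
ramp(w,amax=.06,dmax=2)
E
```

```text
[-0.08  0.25  0.41  1.69 -0.43  1.34  0.41] [ 0.15270972 -0.82907812 -1.75021715]
[ 0.56966003 -0.10074729  0.33074088]
[[-0.25  0.26  0.23  1.87 -0.39  1.19  0.63]
 [-0.5   0.14  0.19  1.98 -0.03  1.03  0.17]
 [-0.71  0.13  0.12  2.03  0.33  1.05 -0.29]
 [-0.9   0.23  0.06  2.04  0.59  1.18 -0.68]] 8.149308070636293e-08
255 1.2 -0.3 1.4 0.02 0 -0.05;255 2.5 -0.6 2.9 0.03 0 -0.1;255 3.7 -0.9 4.4 0.05 0 -0.14;255 5 -1.3 5.8 0.07 0 -0.19;255 6.3 -1.6 7.3 0.08 0 -0.24;255 7.5 -1.9 8.8 0.1 0 -0.29;255 8.9 -2.2 10.2 0.12 0 -0.33;255 10.2 -2.6 11.7 0.13 0 -0.38;255 11.5 -2.9 13.2 0.15 0 -0.43;255 12.9 -3.3 14.7 0.17 0 -0.48
--
255 1.6 0 0.3 0 -0.06 0;255 3.3 0 0.6 0 -0.11 0;255 4.9 0 0.9 0 -0.17 0;255 6.6 0 1.4 0 -0.22 0;255 8.2 0 1.8 0 -0.28 0;255 9.8 0 2.4 0 -0.33 0
--
255 1.5 0 0.1 0 -0.05 0;255 2.9 0 0.2 0 -0.1 0;255 4.4 0 0.3 0 -0.15 0;255 5.9 0 0.5 0 -0.2 0;255 7.3 0 0.8 0 -0.25 0;255 8.8 0 1.1 0 -0.3 0
--
255 1.5 0 0 0 -0.05 0;255 3 0 0 0 -0.1 0;255 4.6 0 0.1 0 -0.15 0;255 6.1 0 0.2 0 -0.2 0;255 7.6 0 0.3 0 -0.25 0;255 9.1 0 0.5 0 -0.3 0
--
```

Everything is well within range now. I'll approach the trough and check before pouring.

Request:
drive_tool(
  deltas="255 1.2 -0.3 1.4 0.02 0 -0.05;255 2.5 -0.6 2.9 0.03 0 -0.1;255 3.7 -0.9 4.4 0.05 0 -0.14;255 5 -1.3 5.8 0.07 0 -0.19;255 6.3 -1.6 7.3 0.08 0 -0.24;255 7.5 -1.9 8.8 0.1 0 -0.29;255 8.9 -2.2 10.2 0.12 0 -0.33;255 10.2 -2.6 11.7 0.13 0 -0.38;255 11.5 -2.9 13.2 0.15 0 -0.43;255 12.9 -3.3 14.7 0.17 0 -0.48",
)

```text
clock: 25.78
ee_pos: [0.5418, 0.0141, 0.403]
tool_rot: [-0.141, 0.518, 0.839, 0.086]
wrist_force: [0.6, 0.4, -2.9]
opening: 0.167
grip_force: 50.0
```

```bash
python3 - <<'E'
from ramp import *
im=get_image("wrist");save(im,"w6");I=cv2.imread("pics/w6.png");cv2.imwrite("pics/w6c.png",I[:300,100:560])
p,r=cur();print(p,pour(.02,.15,.33)[0],st()["wrist_force"])
E
```

```text
[0.51335157 0.07027646 0.2310547 ] [np.float64(0.5148366091993862), np.float64(0.06333418195555346), np.float64(0.23337807745416342)] [-1.75748729  4.15892473 -4.81636574]
```

View pics/w6c.png

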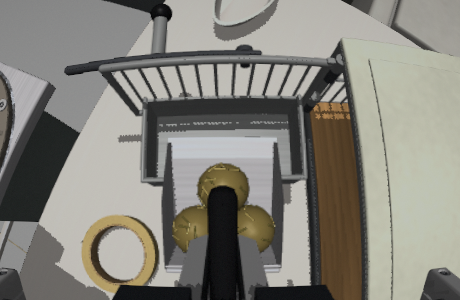

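Three balls are in the pan, and the lip is over the trough and centred on it. I'll pour slowly.

Request:
drive_tool(
  deltas="255 0 0 0 0 0 0;255 1.6 0 0.3 0 -0.06 0;255 3.3 0 0.6 0 -0.11 0;255 4.9 0 0.9 0 -0.17 0;255 6.6 0 1.4 0 -0.22 0;255 8.2 0 1.8 0 -0.28 0;255 9.8 0 2.4 0 -0.33 0;255 9.8 0 2.4 0 -0.33 0",
)

```text
clock: 26.5
ee_pos: [0.4964, 0.1056, 0.4134]
tool_rot: [-0.001, 0.526, 0.851, -0.001]
wrist_force: [0.9, 0.1, -3.0]
opening: 0.166
grip_force: 50.0
```

Request:
drive_tool(
  deltas="255 1.5 0 0.1 0 -0.05 0;255 2.9 0 0.2 0 -0.1 0;255 4.4 0 0.3 0 -0.15 0;255 5.9 0 0.5 0 -0.2 0;255 7.3 0 0.8 0 -0.25 0;255 8.8 0 1.1 0 -0.3 0;255 8.8 0 1.1 0 -0.3 0;255 8.8 0 1.1 0 -0.3 0",
)

```text
clock: 27.17
ee_pos: [0.4586, 0.1816, 0.4022]
tool_rot: [0.125, 0.521, 0.841, -0.079]
wrist_force: [-0.3, -0.0, -1.6]
opening: 0.165
grip_force: 50.0
```

Request:
drive_tool(
  deltas="255 1.5 0 0 0 -0.05 0;255 3 0 0 0 -0.1 0;255 4.6 0 0.1 0 -0.15 0;255 6.1 0 0.2 0 -0.2 0;255 7.6 0 0.3 0 -0.25 0;255 9.1 0 0.5 0 -0.3 0;255 9.1 0 0.5 0 -0.3 0;255 9.1 0 0.5 0 -0.3 0;255 9.1 0 0.5 0 -0.3 0;255 9.1 0 0.5 0 -0.3 0",
)

```text
clock: 28.0
ee_pos: [0.4214, 0.2567, 0.3714]
tool_rot: [0.249, 0.505, 0.812, -0.156]
wrist_force: [-0.3, -0.8, -1.8]
opening: 0.163
grip_force: 50.0
```

```bash
python3 - <<'E'
from ramp import *
im=get_image("wrist");save(im,"w7");I=cv2.imread("pics/w7.png")[:300,100:560]
j=get_image("side");save(j,"d7");B=cv2.resize(cv2.imread("pics/d7.png")[100:230,230:350],None,fx=2.3,fy=2.3)
o=np.zeros((300,740,3),np.uint8);o[:,:460]=I;o[:B.shape[0],462:462+B.shape[1]]=B;cv2.imwrite("pics/w7c.png",o)
print(cur()[0],pour(.01,.1,-.6)[0],np.round(st()["joint_pos"],2),st()["wrist_force"])
E
```

```text
[0.46550254 0.16612888 0.22246694] [np.float64(0.46389690450443877), np.float64(0.16417765696503095), np.float64(0.22188550986715733)] [-0.91  0.23  0.06  2.04  0.58  1.19 -0.69] [-0.14227736  0.41733217 -1.72027923]
```

View pics/w7c.png

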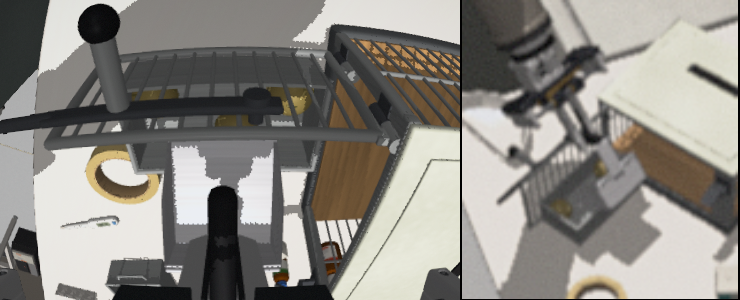

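The pan is empty, and balls show in the trough on both sides behind the gate bars. I'll retract and count them numerically.

```bash
python3 - <<'E'
from ramp import *; from kin import *
q=np.array(st()["joint_pos"]);p,r=cur()
w=[pour(.03,.17,-.35),pour(.05,.24,0),([.57,-.08,.30],down(60)),([.57,-.22,.26],down(0)),([*tub(.0,0),.20],down(TA)),([*tub(.0,0),.1115],down(TA))]
qs,e=run(q,w,(p,r));print(np.round(qs,2),e)
ramp(w[:4],dmax=3)
E
```

```text
[[-0.73  0.08  0.14  1.96  0.37  1.18 -0.28]
 [-0.52  0.07  0.29  1.8  -0.02  1.27  0.24]
 [-0.39  0.21  0.49  1.77 -0.11  1.19 -0.38]
 [-0.29  0.35  0.72  1.75 -0.25  1.14 -1.07]
 [-0.12  0.58  0.91  1.7  -0.5   1.11 -1.63]
 [-0.07  0.67  0.83  1.77 -0.59  0.97 -1.57]] 1.2199201444630897e-08
255 -4.2 -0.1 -0.9 0 0.08 0;255 -8.4 -0.2 -1.6 0 0.16 -0.01;255 -12.5 -0.3 -2.3 -0.01 0.25 -0.01
--
255 -3.5 0 -0.7 0 0.09 0;255 -6.9 0 -1.3 0 0.17 0;255 -10.4 0 -1.8 0 0.26 0;255 -13.8 0 -2.2 0 0.35 0
--
255 -1.5 -0.2 0.5 0 0 0.1;255 -3.1 -0.3 1 0 0 0.2;255 -4.6 -0.5 1.4 0 0 0.3;255 -6.2 -0.6 1.9 0 0 0.4;255 -7.7 -0.8 2.4 0 0 0.5;255 -9.3 -0.9 2.9 0 0 0.59;255 -10.8 -1.1 3.4 0 0 0.69;255 -12.4 -1.2 3.8 0 0 0.79;255 -13.9 -1.4 4.3 0 0 0.89;255 -15.5 -1.5 4.8 0 0 0.99
--
255 -1.2 0.7 0.4 0 0 0.1;255 -2.4 1.4 0.8 0 0 0.21;255 -3.6 2.1 1.2 0 0 0.31;255 -4.8 2.8 1.6 0 0 0.42;255 -6.1 3.5 2 0 0 0.52;255 -7.3 4.2 2.4 0 0 0.63;255 -8.5 4.9 2.8 0 0 0.73;255 -9.7 5.6 3.2 0 0 0.84;255 -10.9 6.3 3.6 0 0 0.94;255 -12.1 7 4 0 0 1.05
--
```

Request:
drive_tool(
  deltas="255 -4.2 -0.1 -0.9 0 0.08 0;255 -8.4 -0.2 -1.6 0 0.16 -0.01;255 -12.5 -0.3 -2.3 -0.01 0.25 -0.01;255 -12.5 -0.3 -2.3 -0.01 0.25 -0.01",
)

```text
clock: 28.43
ee_pos: [0.461, 0.1696, 0.4661]
tool_rot: [0.147, 0.518, 0.838, -0.085]
wrist_force: [0.5, -1.4, -1.4]
opening: 0.168
grip_force: 50.0
```

Request:
drive_tool(
  deltas="255 -3.5 0 -0.7 0 0.09 0;255 -6.9 0 -1.3 0 0.17 0;255 -10.4 0 -1.8 0 0.26 0;255 -13.8 0 -2.2 0 0.35 0;255 -13.8 0 -2.2 0 0.35 0",
)

```text
clock: 28.85
ee_pos: [0.5158, 0.0599, 0.5313]
tool_rot: [-0.001, 0.525, 0.851, 0.005]
wrist_force: [-0.6, -1.2, -2.9]
opening: 0.164
grip_force: 50.0
```

Request:
drive_tool(
  deltas="255 -1.5 -0.2 0.5 0 0 0.1;255 -3.1 -0.3 1 0 0 0.2;255 -4.6 -0.5 1.4 0 0 0.3;255 -6.2 -0.6 1.9 0 0 0.4;255 -7.7 -0.8 2.4 0 0 0.5;255 -9.3 -0.9 2.9 0 0 0.59;255 -10.8 -1.1 3.4 0 0 0.69;255 -12.4 -1.2 3.8 0 0 0.79;255 -13.9 -1.4 4.3 0 0 0.89;255 -15.5 -1.5 4.8 0 0 0.99",
)

```text
clock: 29.68
ee_pos: [0.5709, -0.0789, 0.4793]
tool_rot: [-0.001, 0.866, 0.5, 0.001]
wrist_force: [0.2, 0.6, -2.3]
opening: 0.165
grip_force: 50.0
```

```bash
cat > balls.py <<'E'
from h import *
def balls():
    g=np.radians(206.8);d=np.array([np.cos(g),np.sin(g)]);ug=np.array([-d[1],d[0]])
    for n in("side","scene"):
        j=get_image(n);save(j,"b_"+n);X=world(j);h=cv2.cvtColor(j["pixels"],cv2.COLOR_RGB2HSV)
        mk=((h[...,1]>80)&(h[...,0]>10)&(h[...,0]<35)&(X[...,2]>.015)&(X[...,2]<.11)).astype(np.uint8)
        k,l,s,c=cv2.connectedComponentsWithStats(mk)
        for i in range(1,k):
            if s[i,4]>12:
                m=np.nanmean(X[l==i],0); print(n,c[i].round(),s[i,4],m.round(3),"trough xy",((m[:2]-TR)@ug).round(3),((m[:2]-TR)@d).round(3))
if __name__=="__main__": balls()
E
python3 balls.py; python3 -c "
from h import *
print(cur()[0],np.round(st()['joint_pos'],2),st()['wrist_force'])"
```

```text
side [305. 162.] 166 [0.589 0.268 0.037] trough xy -0.039 -0.159
side [292. 172.] 64 [0.506 0.206 0.083] trough xy -0.021 -0.057
side [324. 172.] 19 [0.642 0.185 0.037] trough xy 0.058 -0.168
side [324. 180.] 98 [0.626 0.144 0.037] trough xy 0.088 -0.136
side [291. 184.] 33 [0.48  0.151 0.087] trough xy 0.016 -0.009
side [273. 190.] 35 [0.404 0.153 0.087] trough xy -0.02 0.059
side [382. 201.] 33 [ 0.788 -0.059  0.062] trough xy 0.343 -0.189
side [288. 232.] 217 [ 0.398 -0.019  0.023] trough xy 0.131 0.142
side [379. 225.] 18 [ 0.731 -0.143  0.045] trough xy 0.391 -0.1
side [413. 261.] 13 [ 0.776 -0.325  0.035] trough xy 0.574 -0.058
scene [312. 187.] 1184 [0.688 0.225 0.036] trough xy 0.043 -0.228
scene [279. 196.] 46 [0.502 0.205 0.082] trough xy -0.022 -0.052
scene [283. 204.] 44 [0.476 0.151 0.083] trough xy 0.014 -0.005
scene [443. 235.] 75 [ 0.787 -0.328  0.036] trough xy 0.582 -0.066
scene [299. 247.] 202 [ 0.397 -0.018  0.024] trough xy 0.129 0.142
scene [637. 285.] 18 [ 1.006 -0.879  0.023] trough xy 1.173 -0.014
[ 0.57082597 -0.08010473  0.29868605] [-0.39  0.22  0.49  1.76 -0.11  1.19 -0.38] [-0.9656675   0.02444345 -1.14425978]
```

All three balls are in the trough. Now I'll return the scoop to the tub.

Request:
drive_tool(
  deltas="255 -1.2 0.7 0.4 0 0 0.1;255 -2.4 1.4 0.8 0 0 0.21;255 -3.6 2.1 1.2 0 0 0.31;255 -4.8 2.8 1.6 0 0 0.42;255 -6.1 3.5 2 0 0 0.52;255 -7.3 4.2 2.4 0 0 0.63;255 -8.5 4.9 2.8 0 0 0.73;255 -9.7 5.6 3.2 0 0 0.84;255 -10.9 6.3 3.6 0 0 0.94;255 -12.1 7 4 0 0 1.05",
)

```text
clock: 30.62
ee_pos: [0.5719, -0.2177, 0.439]
tool_rot: [-0.002, 1.0, 0.0, 0.0]
wrist_force: [-0.2, -0.1, -1.5]
opening: 0.165
grip_force: 50.0
```

```bash
python3 - <<'E'
from ramp import *; from kin import *
q=np.array(st()["joint_pos"]);p,r=cur();print(p,q.round(2))
w=[([*tub(.0,0),.20],down(TA)),([*tub(.0,0),.130],down(TA)),([*tub(0,0),.1105],down(TA))]
qs,e=run(q,w,(p,r));print(np.round(qs,2),e)
ramp(w,dmax=3)
E
```

```text
[ 0.57192023 -0.21719446  0.25903515] [-0.29  0.35  0.72  1.74 -0.26  1.14 -1.07]
[[-0.12  0.58  0.91  1.7  -0.5   1.11 -1.63]
 [-0.08  0.65  0.85  1.76 -0.57  1.   -1.58]
 [-0.06  0.67  0.83  1.77 -0.59  0.97 -1.57]] 9.947371211878802e-10
255 -0.3 1.6 0.6 0 0 0.1;255 -0.6 3.2 1.2 0 0 0.2;255 -0.9 4.8 1.8 0 0 0.3;255 -1.2 6.3 2.3 0 0 0.4;255 -1.5 7.9 2.9 0 0 0.5;255 -1.7 9.5 3.5 0 0 0.6;255 -2 11.1 4.1 0 0 0.7;255 -2.3 12.7 4.7 0 0 0.8;255 -2.6 14.3 5.3 0 0 0.9;255 -2.9 15.8 5.9 0 0 1
--
255 0 0 2.3 0 0 0;255 0 0 4.7 0 0 0;255 0 0 7 0 0 0
--
255 0 0 2 0 0 0
--
```

Request:
drive_tool(
  deltas="255 -0.3 1.6 0.6 0 0 0.1;255 -0.6 3.2 1.2 0 0 0.2;255 -0.9 4.8 1.8 0 0 0.3;255 -1.2 6.3 2.3 0 0 0.4;255 -1.5 7.9 2.9 0 0 0.5;255 -1.7 9.5 3.5 0 0 0.6;255 -2 11.1 4.1 0 0 0.7;255 -2.3 12.7 4.7 0 0 0.8;255 -2.6 14.3 5.3 0 0 0.9;255 -2.9 15.8 5.9 0 0 1",
)

```text
clock: 31.45
ee_pos: [0.5435, -0.3758, 0.3793]
tool_rot: [-0.001, 0.878, -0.479, -0.001]
wrist_force: [-0.1, 0.1, -2.2]
opening: 0.171
grip_force: 50.0
```

Request:
drive_tool(
  deltas="255 0 0 0 0 0 0;255 0 0 2 0 0 0;255 0 0 4 0 0 0;255 0 0 6 0 0 0;255 0 0 7.5 0 0 0;255 0 0 8.3 0 0 0;255 0 0 8.7 0 0 0;255 0 0 8.7 0 0 0",
)

```text
clock: 32.12
ee_pos: [0.5438, -0.375, 0.2924]
tool_rot: [-0.001, 0.879, -0.477, -0.001]
wrist_force: [0.4, -0.3, -1.6]
opening: 0.168
grip_force: 50.0
```

```bash
python3 - <<'E'
from ramp import *
p,r=cur();print(p,(p[:2]-TC)@td,(p[:2]-TC)@tn,np.degrees(np.arctan2(*r.as_matrix()[[1,0],0])),r.as_matrix()[2],st()["wrist_force"])
E
```

```text
[ 0.54377249 -0.37438293  0.11240355] -0.0009461092193594109 0.0015220158034973134 -57.02912248269587 [-0.00274446 -0.0016387  -0.99999489] [ 0.44620024 -0.2733102  -1.63927259]
```

Request:
drive_tool(
  deltas="255 0 0 0.1 0 0 0;255 0 0 0.1 0 0 0;120 0 0 0.1 0 0 0;120 0 0 0.1 0 0 0;120 0 0 0.1 0 0 0;120 0 0 0.1 0 0 0;120 0 0 0.1 0 0 0;120 0 0 0.1 0 0 0;120 0 0 0.1 0 0 0",
)

```text
clock: 32.87
ee_pos: [0.5437, -0.3752, 0.2917]
tool_rot: [-0.001, 0.878, -0.478, -0.001]
wrist_force: [0.5, -0.2, 0.3]
opening: 0.526
grip_force: 0.0
```

Request:
drive_tool(
  deltas="100 0 0 -1.5 0 0 0;100 0 0 -4 0 0 0;100 0 0 -7 0 0 0;100 0 0 -10 0 0 0;100 0 0 -13 0 0 0;100 0 0 -16 0 0 0;100 0 0 -19 0 0 0;100 0 0 -19 0 0 0",
)

```text
clock: 33.53
ee_pos: [0.5433, -0.377, 0.4885]
tool_rot: [-0.001, 0.878, -0.478, 0.003]
wrist_force: [-0.4, -0.5, -0.8]
opening: 0.61
grip_force: 0.0
```

```bash
python3 - <<'E'
from ramp import *; from kin import *
for n in("side","scene"):
    X=world(get_image(n)).reshape(-1,3)
    k=(X[:,2]>.105)&(X[:,2]<.135)&(np.hypot(*(X[:,:2]-TC).T)<.14)
    if k.sum()>8: print(n,k.sum(),cv2.minAreaRect(X[k][:,:2].astype(np.float32)*1000),np.percentile(X[k][:,2],[5,50,95]).round(4))
q=np.array(st()["joint_pos"]);p,r=cur();print(p,q.round(2))
h=cage(-.124,.122);p0=np.array([.5800,.0975])-h   # lever as gripped shut
def lev(t,z):
    c,s=np.cos(t),np.sin(t); return ([*(h+np.array([[c,s],[-s,c]])@p0),z],down(208.9-np.degrees(t)))
print(lev(1.6,.16)[0])
G=([.3707,.2205,.30],down(117.2))
w=[([.52,-.2,.32],down(0)),([.47,.0,.32],down(70)),G,([.3707,.2205,.159],down(117.2)),([.3707,.2205,.178],down(117.2))]+[lev(t,.178) for t in(1.3,1.,.7,.4,.2,0)]
qs,e=run(q,w,(p,r));print(np.round(qs,2),e)
ramp(w[:3],dmax=3,g=100)
E
```

```text
side 134 ((545.510009765625, -377.9372253417969), (22.217988967895508, 81.41764068603516), 36.521217346191406) [0.1077 0.1183 0.1238]
scene 183 ((541.328369140625, -378.3256530761719), (22.15493392944336, 82.98761749267578), 35.17091751098633) [0.1067 0.1157 0.1224]
[ 0.54380525 -0.37563209  0.30352478] [-0.16  0.49  0.98  1.58 -0.43  1.29 -1.68]
[np.float64(0.3727971322659128), np.float64(0.2140208631007693), 0.16]
[[-0.43  0.19  0.8   1.79 -0.14  1.22 -1.16]
 [-0.67 -0.02  0.53  1.95  0.01  1.21 -0.49]
 [-0.95 -0.06  0.25  2.03  0.02  1.17 -0.23]
 [-0.93  0.1   0.26  2.2  -0.04  0.84 -0.17]
 [-0.94  0.07  0.26  2.19 -0.02  0.89 -0.18]
 [-0.85  0.06  0.3   2.2  -0.02  0.89  0.25]
 [-0.76  0.1   0.34  2.16 -0.04  0.89  0.68]
 [-0.67  0.16  0.35  2.1  -0.07  0.9   1.1 ]
 [-0.58  0.23  0.33  2.01 -0.09  0.91  1.47]
 [-0.53  0.29  0.3   1.94 -0.1   0.93  1.7 ]
 [-0.49  0.34  0.26  1.87 -0.11  0.95  1.9 ]] 1.9487935267311404e-08
100 -1.6 -0.8 -0.2 0 0 -0.1;100 -3.2 -1.5 -0.3 0 0 -0.2;100 -4.8 -2.3 -0.5 0 0 -0.3;100 -6.4 -3 -0.6 0 0 -0.4;100 -8 -3.8 -0.8 0 0 -0.5;100 -9.6 -4.6 -1 0 0 -0.6;100 -11.2 -5.3 -1.1 0 0 -0.7;100 -12.8 -6.1 -1.3 0 0 -0.8;100 -14.4 -6.8 -1.5 0 0 -0.9;100 -16 -7.6 -1.6 0 0 -1
--
100 -0.4 -1.7 0 0 0 -0.1;100 -0.8 -3.3 0 0 0 -0.2;100 -1.2 -5 0 0 0 -0.31;100 -1.7 -6.7 0 0 0 -0.41;100 -2.1 -8.3 0 0 0 -0.51;100 -2.5 -10 0 0 0 -0.61;100 -2.9 -11.7 0 0 0 -0.71;100 -3.3 -13.3 0 0 0 -0.81;100 -3.8 -15 0 0 0 -0.92;100 -4.2 -16.7 0 0 0 -1.02
100 1.2 -1.2 0 0 0 -0.1;100 2.4 -2.5 0 0 0 -0.2
--
100 1.9 -1.9 0.2 0 0 -0.09;100 3.8 -3.7 0.4 0 0 -0.18;100 5.8 -5.6 0.7 0 0 -0.27;100 7.7 -7.5 0.9 0 0 -0.37;100 9.6 -9.4 1.1 0 0 -0.46;100 11.5 -11.2 1.3 0 0 -0.55;100 13.5 -13.1 1.6 0 0 -0.64;100 15.4 -15 1.8 0 0 -0.73;100 17.3 -16.9 2 0 0 -0.82
--
```

The scoop lies flat in the tub, its handle top at about 0.12 m. Next I'll go to the lever.

Request:
drive_tool(
  deltas="100 -1.6 -0.8 -0.2 0 0 -0.1;100 -3.2 -1.5 -0.3 0 0 -0.2;100 -4.8 -2.3 -0.5 0 0 -0.3;100 -6.4 -3 -0.6 0 0 -0.4;100 -8 -3.8 -0.8 0 0 -0.5;100 -9.6 -4.6 -1 0 0 -0.6;100 -11.2 -5.3 -1.1 0 0 -0.7;100 -12.8 -6.1 -1.3 0 0 -0.8;100 -14.4 -6.8 -1.5 0 0 -0.9;100 -16 -7.6 -1.6 0 0 -1",
)

```text
clock: 34.47
ee_pos: [0.5199, -0.1993, 0.4977]
tool_rot: [-0.001, 1.0, 0.004, -0.0]
wrist_force: [0.4, 0.2, -0.7]
opening: 0.602
grip_force: 0.0
```

Request:
drive_tool(
  deltas="100 -0.4 -1.7 0 0 0 -0.1;100 -0.8 -3.3 0 0 0 -0.2;100 -1.2 -5 0 0 0 -0.31;100 -1.7 -6.7 0 0 0 -0.41;100 -2.1 -8.3 0 0 0 -0.51;100 -2.5 -10 0 0 0 -0.61;100 -2.9 -11.7 0 0 0 -0.71;100 -3.3 -13.3 0 0 0 -0.81;100 -3.8 -15 0 0 0 -0.92;100 -4.2 -16.7 0 0 0 -1.02",
)

```text
clock: 35.3
ee_pos: [0.4771, -0.0326, 0.498]
tool_rot: [-0.001, 0.871, 0.492, 0.0]
wrist_force: [0.3, 0.8, 0.3]
opening: 0.604
grip_force: 0.0
```

```bash
cat >> ramp.py <<'E'
HN=np.array([.535,.2606])
def lev(t,z):
    c,s=np.cos(t),np.sin(t); return ([*(HN+np.array([[c,s],[-s,c]])@(np.array([.580,.0975])-HN)),z],down(208.9-np.degrees(t)))
E
python3 - <<'E'
from ramp import *
print(lev(1.6,.16)[0],lev(1.36,.16)[0],np.round(st()["joint_pos"],2))
G=([.3707,.2205,.30],down(117.2))
ramp([([.47,.0,.32],down(70)),G,([.3707,.2205,.159],down(117.2))],dmax=3,g=100)
E
```

```text
[np.float64(0.3706555668403726), np.float64(0.22038162995047256), 0.16] [np.float64(0.3849260233079138), np.float64(0.18246926648352035), 0.16] [-0.62 -0.    0.57  1.94 -0.    1.21 -0.6 ]
100 1.2 -1.1 -0.1 0 0 -0.1;100 2.4 -2.3 -0.2 0 0 -0.19
--
100 1.9 -1.9 0.2 0 0 -0.09;100 3.8 -3.7 0.4 0 0 -0.18;100 5.8 -5.6 0.7 0 0 -0.27;100 7.7 -7.5 0.9 0 0 -0.37;100 9.6 -9.4 1.1 0 0 -0.46;100 11.5 -11.2 1.3 0 0 -0.55;100 13.5 -13.1 1.6 0 0 -0.64;100 15.4 -15 1.8 0 0 -0.73;100 17.3 -16.9 2 0 0 -0.82
--
100 0 0 2.8 0 0 0;100 0 0 5.6 0 0 0;100 0 0 8.5 0 0 0;100 0 0 11.3 0 0 0;100 0 0 14.1 0 0 0
--
```

Request:
drive_tool(
  deltas="100 1.2 -1.1 -0.1 0 0 -0.1;100 2.4 -2.3 -0.2 0 0 -0.19;100 2.4 -2.3 -0.2 0 0 -0.19",
)

```text
clock: 35.55
ee_pos: [0.47, 0.0019, 0.5002]
tool_rot: [-0.002, 0.819, 0.574, 0.0]
wrist_force: [-0.1, -0.0, -0.4]
opening: 0.609
grip_force: 0.0
```

Request:
drive_tool(
  deltas="100 1.9 -1.9 0.2 0 0 -0.09;100 3.8 -3.7 0.4 0 0 -0.18;100 5.8 -5.6 0.7 0 0 -0.27;100 7.7 -7.5 0.9 0 0 -0.37;100 9.6 -9.4 1.1 0 0 -0.46;100 11.5 -11.2 1.3 0 0 -0.55;100 13.5 -13.1 1.6 0 0 -0.64;100 15.4 -15 1.8 0 0 -0.73;100 17.3 -16.9 2 0 0 -0.82;100 17.3 -16.9 2 0 0 -0.82",
)

```text
clock: 36.38
ee_pos: [0.3709, 0.2238, 0.4804]
tool_rot: [-0.001, 0.522, 0.853, 0.001]
wrist_force: [-0.4, 1.1, -0.2]
opening: 0.608
grip_force: 0.0
```

```bash
python3 - <<'E'
from ramp import *
im=get_image("wrist");save(im,"w8");K=im["intrinsics"];T=np.array(im["extrinsics"]);d=im["depth"]
v,u=np.mgrid[:400,:640];a=(u-K[0][2])/K[0][0];b=(v-K[1][2])/K[1][1];th=np.hypot(a,b);k=np.where(th>1e-6,np.tan(np.minimum(th,1.4))/np.maximum(th,1e-6),1)
P=np.stack([a*k*d,b*k*d,d,np.ones_like(d)],-1)@T.T
P=P[...,:3][(d>0)&(th<1.3)]
g=np.radians(208.9-np.degrees(1.6));ox=np.array([np.cos(g),np.sin(g)]);al=np.array([-ox[1],ox[0]])
rel=P[:,:2]-lev(1.6,0)[0][:2];x=rel@ox;y=rel@al
m=(abs(y)<.04)&(x>-.02)&(x<.06)&(P[:,2]>.14)&(P[:,2]<.19)
for lo in np.arange(-.02,.05,.01):
    n=m&(x>=lo)&(x<lo+.01)
    if n.sum()>3: print(round(lo,2),n.sum(),"along",y[n].mean().round(4),np.percentile(y[n],[3,97]).round(3),"z",np.percentile(P[n][:,2],[50,97]).round(3))
p,r=cur();print(p)
E
```

```text
-0.02 131 along 0.0001 [-0.007  0.007] z [0.164 0.166]
-0.01 140 along 0.0004 [-0.006  0.008] z [0.164 0.167]
0.0 143 along 0.0004 [-0.006  0.008] z [0.164 0.166]
0.01 142 along 0.0007 [-0.006  0.008] z [0.165 0.168]
0.02 212 along 0.0001 [-0.01  0.01] z [0.168 0.17 ]
0.03 115 along 0.0006 [-0.007  0.008] z [0.164 0.168]
[0.37179201 0.22207496 0.30052045]
```

The lever is within 1 mm of where expected. I'll descend, grip and lift.

Request:
drive_tool(
  deltas="100 0 0 2.8 0 0 0;100 0 0 5.6 0 0 0;100 0 0 8.5 0 0 0;100 0 0 11.3 0 0 0;100 0 0 14.1 0 0 0;100 0 0 14.1 0 0 0;100 0 0 14.1 0 0 0;255 0 0 14.1 0 0 0;255 0 0 14.1 0 0 0;255 0 0 14.1 0 0 0",
  grip_force=15,
)

```text
clock: 37.27
ee_pos: [0.3733, 0.2208, 0.3417]
tool_rot: [-0.0, 0.526, 0.85, 0.002]
wrist_force: [0.4, 0.2, 0.4]
opening: 0.434
grip_force: 0.0
```

Request:
drive_tool(
  deltas="255 0 0 0 0 0 0;255 0 0 0 0 0 0;255 0 0 0 0 0 0;255 0 0 0 0 0 0;255 0 0 0 0 0 0;255 0 0 0 0 0 0;255 0 0 0 0 0 0;255 0 0 0 0 0 0;255 0 0 -1 0 0 0;255 0 0 -1.9 0 0 0",
)

```text
clock: 38.1
ee_pos: [0.3722, 0.2204, 0.359]
tool_rot: [-0.001, 0.526, 0.851, 0.0]
wrist_force: [3.8, 1.2, -4.1]
opening: 0.144
grip_force: 15.0
```

```bash
python3 - <<'E'
from ramp import *
p,r=cur();print(p,st()["opening"],st()["wrist_force"])
p,r=lev(1.6,.178)
def arc(t0,ts):
    P0,R0=lev(t0,.178); o=[]
    for t in ts:
        P,Q=lev(t,.178); d=R0.inv().apply(np.array(P)-P0)*100
        o.append("255 %.2f %.2f 0 0 0 %.2f"%(d[0],d[1],t-t0))
    print(";".join(o))
arc(1.6,1.6-.08*np.arange(1,11)); arc(.8,.8-.07*np.arange(1,11)); arc(.1,[.06,.03,0,0,0])
E
```

```text
[0.37183325 0.22067318 0.17901351] 0.1442042981598401 [ 3.76242602  1.22806735 -4.08728202]
255 -1.33 -0.26 0 0 0 -0.08;255 -2.67 -0.42 0 0 0 -0.16;255 -4.02 -0.47 0 0 0 -0.24;255 -5.38 -0.40 0 0 0 -0.32;255 -6.72 -0.24 0 0 0 -0.40;255 -8.04 0.04 0 0 0 -0.48;255 -9.34 0.42 0 0 0 -0.56;255 -10.61 0.90 0 0 0 -0.64;255 -11.83 1.48 0 0 0 -0.72;255 -13.00 2.16 0 0 0 -0.80
255 -1.16 -0.24 0 0 0 -0.07;255 -2.33 -0.39 0 0 0 -0.14;255 -3.52 -0.46 0 0 0 -0.21;255 -4.70 -0.45 0 0 0 -0.28;255 -5.88 -0.35 0 0 0 -0.35;255 -7.05 -0.18 0 0 0 -0.42;255 -8.21 0.08 0 0 0 -0.49;255 -9.34 0.42 0 0 0 -0.56;255 -10.45 0.84 0 0 0 -0.63;255 -11.53 1.33 0 0 0 -0.70
255 -0.66 -0.14 0 0 0 -0.04;255 -1.16 -0.24 0 0 0 -0.07;255 -1.66 -0.31 0 0 0 -0.10;255 -1.66 -0.31 0 0 0 -0.10;255 -1.66 -0.31 0 0 0 -0.10
```

Request:
drive_tool(
  deltas="255 -1.33 -0.26 0 0 0 -0.08;255 -2.67 -0.42 0 0 0 -0.16;255 -4.02 -0.47 0 0 0 -0.24;255 -5.38 -0.4 0 0 0 -0.32;255 -6.72 -0.24 0 0 0 -0.4;255 -8.04 0.04 0 0 0 -0.48;255 -9.34 0.42 0 0 0 -0.56;255 -10.61 0.9 0 0 0 -0.64;255 -11.83 1.48 0 0 0 -0.72;255 -13 2.16 0 0 0 -0.8",
)

```text
clock: 38.93
ee_pos: [0.4508, 0.1138, 0.3594]
tool_rot: [0.0, 0.151, 0.988, 0.002]
wrist_force: [1.1, 6.5, -2.7]
opening: 0.143
grip_force: 15.0
```

Request:
drive_tool(
  deltas="255 -1.16 -0.24 0 0 0 -0.07;255 -2.33 -0.39 0 0 0 -0.14;255 -3.52 -0.46 0 0 0 -0.21;255 -4.7 -0.45 0 0 0 -0.28;255 -5.88 -0.35 0 0 0 -0.35;255 -7.05 -0.18 0 0 0 -0.42;255 -8.21 0.08 0 0 0 -0.49;255 -9.34 0.42 0 0 0 -0.56;255 -10.45 0.84 0 0 0 -0.63;255 -11.53 1.33 0 0 0 -0.7",
)

```text
clock: 39.77
ee_pos: [0.5645, 0.0932, 0.3589]
tool_rot: [0.0, -0.197, 0.98, 0.002]
wrist_force: [-2.7, 11.6, -2.1]
opening: 0.142
grip_force: 15.0
```

Request:
drive_tool(
  deltas="255 -0.4 -0.1 0 0 0 -0.03;255 -0.8 -0.18 0 0 0 -0.05;255 -1.2 -0.24 0 0 0 -0.075;255 -1.66 -0.31 0 0 0 -0.1;255 -1.66 -0.31 0 0 0 -0.1",
)

```text
clock: 40.18
ee_pos: [0.5805, 0.0969, 0.3585]
tool_rot: [-0.0, -0.245, 0.969, 0.002]
wrist_force: [-3.0, 8.4, -2.2]
opening: 0.144
grip_force: 15.1
```

```bash
python3 - <<'E'
from ramp import *
s=st();p,r=cur();print(p,lev(0,.178)[0],s["opening"],s["wrist_force"],np.round(s["joint_pos"],2))
E
```

```text
[0.58014746 0.09758255 0.17852025] [np.float64(0.58), np.float64(0.0975), 0.178] 0.1436389287961279 [-3.03301622  8.43263449 -2.19584127] [-0.48  0.34  0.26  1.86 -0.11  0.96  1.89]
```

Request:
drive_tool(
  deltas="255 -0.4 0 0 0 0 0;255 -0.4 0 0 0 0 0;255 -0.4 0 0.7 0 0 0;255 -0.4 0 1.4 0 0 0;255 -0.4 0 1.9 0 0 0;255 -0.4 0 1.9 0 0 0;255 -0.4 0 1.9 0 0 0",
)

```text
clock: 40.77
ee_pos: [0.5841, 0.0975, 0.34]
tool_rot: [0.0, -0.244, 0.97, 0.001]
wrist_force: [-1.8, 2.1, -1.5]
opening: 0.143
grip_force: 15.0
```

Request:
drive_tool(
  deltas="150 0 0 0 0 0 0;150 0 0 0 0 0 0;150 0 0 0 0 0 0;150 0 0 0 0 0 0;150 0 0 0 0 0 0;150 0 0 -4 0 0 0;150 0 0 -8 0 0 0;150 0 0 -12 0 0 0;150 0 0 -12 0 0 0",
)

```text
clock: 41.52
ee_pos: [0.5853, 0.0965, 0.4677]
tool_rot: [0.005, -0.243, 0.97, 0.002]
wrist_force: [0.7, 0.2, -0.0]
opening: 0.408
grip_force: 0.0
```

```bash
python3 - <<'E'
from ramp import *
im=get_image("wrist");save(im,"w9");K=im["intrinsics"];T=np.array(im["extrinsics"]);d=im["depth"]
v,u=np.mgrid[:400,:640];a=(u-K[0][2])/K[0][0];b=(v-K[1][2])/K[1][1];th=np.hypot(a,b);k=np.where(th>1e-6,np.tan(np.minimum(th,1.4))/np.maximum(th,1e-6),1)
P=np.stack([a*k*d,b*k*d,d,np.ones_like(d)],-1)@T.T
P=P[...,:3][(d>0)&(th<1.3)]
for n,rel in(("wrist",P),("scene",world(get_image("scene")).reshape(-1,3))):
    x=(rel[:,:2]-c0)@[np.cos(A0),np.sin(A0)];y=(rel[:,:2]-c0)@[-np.sin(A0),np.cos(A0)];z=rel[:,2]
    m=(abs(y+.043)<.02)&(x<-.15)&(x>-.21)&(z>.14)&(z<.2)
    print(n,"lever",m.sum(),x[m].min().round(4),y[m].mean().round(4),np.percentile(z[m],[50,98]).round(4))
I=cv2.imread("pics/w9.png");cv2.imwrite("pics/w9c.png",cv2.resize(I[120:300,200:480],None,fx=2.5,fy=2.5))
print(cur()[0])
E
```

```text
wrist lever 789 -0.1957 -0.0412 [0.1652 0.17  ]
scene lever 46 -0.2017 -0.0434 [0.1619 0.1682]
[0.58494331 0.09748609 0.28169783]
```

View pics/w9c.png

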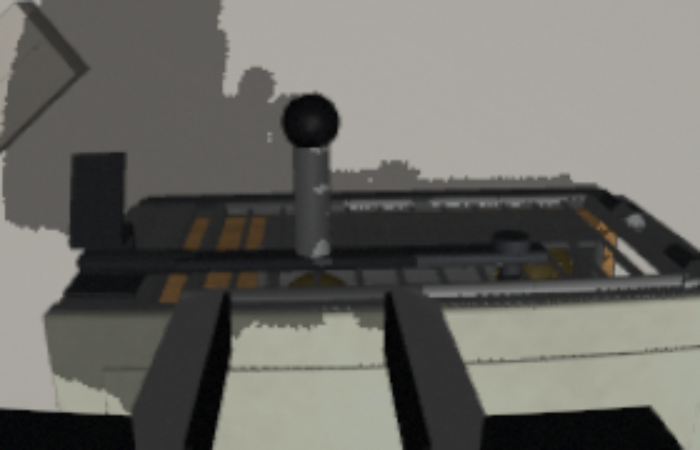

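The bar is level and its nose is behind the catch (box at (98,200)). I'll give a light confirming push at the ball with closed fingers.

```bash
python3 - <<'E'
from ramp import *
w=[([*cage(-.235,-.043),.27],down(208.9)),([*cage(-.235,-.043),.150],down(208.9)),([*cage(-.212,-.043),.150],down(208.9))]
plan(w)
E
```

```text
at [0.585 0.097 0.282] [[-0.88, -0.47, 0.0], [-0.47, 0.88, 0.0], [-0.0, 0.0, -1.0]]
7.9 -0.1 1.1 0.002 0.005 -0.012   rows>=1.9
-0 -0 12 -0 -0 -0   rows>=2.9
-2.3 -0 0 -0 -0 -0   rows>=0.6
```

Request:
drive_tool(
  deltas="255 4 -0.1 0.5 0 0 -0.01;255 7.9 -0.1 1.1 0 0 -0.01;255 7.9 -0.1 1.1 0 0 -0.01;255 7.9 -0.1 1.1 0 0 -0.01;255 7.9 -0.1 1.1 0 0 -0.01;255 7.9 -0.1 1.1 0 0 -0.01;255 7.9 -0.1 5 0 0 -0.01;255 7.9 -0.1 9 0 0 -0.01;255 7.9 -0.1 13.1 0 0 -0.01;255 7.9 -0.1 13.1 0 0 -0.01",
)

```text
clock: 42.45
ee_pos: [0.5135, 0.0594, 0.3225]
tool_rot: [-0.004, -0.249, 0.969, 0.001]
wrist_force: [-2.6, -1.0, -0.6]
opening: 0.008
grip_force: 0.0
```

Request:
drive_tool(
  deltas="255 -0.6 0 0 0 0 0;255 -1.2 0 0 0 0 0;255 -1.8 0 0 0 0 0;255 -2.3 0 0 0 0 0;255 -2.3 0 0 0 0 0",
)

```text
clock: 42.87
ee_pos: [0.5366, 0.071, 0.3305]
tool_rot: [0.002, -0.249, 0.969, 0.001]
wrist_force: [-1.2, -0.8, -0.1]
opening: 0.003
grip_force: 0.0
```

Request:
drive_tool(
  deltas="255 -0.2 0 0 0 0 0;255 -0.4 0 0 0 0 0;255 -0.6 0 0 0 0 0;255 -0.6 0 0 0 0 0",
)

```text
clock: 43.2
ee_pos: [0.5407, 0.0732, 0.3291]
tool_rot: [0.001, -0.249, 0.969, 0.001]
wrist_force: [-0.1, -0.5, 0.7]
opening: 0.003
grip_force: 0.0
```

Request:
drive_tool(
  deltas="255 -0.2 0 0 0 0 0;255 -0.4 0 0 0 0 0;255 -0.4 0 0 0 0 0",
)

```text
clock: 43.45
ee_pos: [0.5429, 0.074, 0.3284]
tool_rot: [-0.002, -0.248, 0.969, 0.001]
wrist_force: [-12.6, -6.2, 5.9]
opening: 0.007
grip_force: 6.5
```

Request:
drive_tool(
  deltas="255 -0.2 0 0 0 0 0;255 -0.3 0 0 0 0 0;255 -0.3 0 0 0 0 0",
)

```text
clock: 43.7
ee_pos: [0.5442, 0.0744, 0.328]
tool_rot: [-0.004, -0.248, 0.969, 0.001]
wrist_force: [-25.3, -12.0, 17.2]
opening: 0.005
grip_force: 14.4
```

Firm stop: the gate is fully shut. I'll back off and check.

Request:
drive_tool(
  deltas="255 1 0 0 0 0 0;255 3 0 0 0 0 0;255 6 0 0 0 0 0;255 6 0 -4 0 0 0;255 6 0 -8 0 0 0;255 6 0 -12 0 0 0;255 6 0 -16 0 0 0;255 6 0 -16 0 0 0",
)

```text
clock: 44.37
ee_pos: [0.4948, 0.0466, 0.4962]
tool_rot: [0.005, -0.248, 0.969, 0.002]
wrist_force: [0.6, 0.5, -0.7]
opening: 0.004
grip_force: 0.0
```

```bash
python3 - <<'E'
from ramp import *
for n in("scene","side"):
    rel=world(get_image(n)).reshape(-1,3); l0=np.load(n+"0.npy").reshape(-1,3)
    for nm,Q in(("start",l0),("now",rel)):
        x=(Q[:,:2]-c0)@[np.cos(A0),np.sin(A0)];y=(Q[:,:2]-c0)@[-np.sin(A0),np.cos(A0)];z=Q[:,2]
        m=(abs(y+.043)<.02)&(x<-.165)&(x>-.21)&(z>.14)&(z<.2)
        b=(y>-.11)&(y<-.07)&(x<-.128)&(x>-.16)&(z>.13)&(z<.185)
        print(n,nm,"lever",m.sum(),np.percentile(x[m],5).round(4) if m.sum() else '',z[m].mean().round(4),"bar",b.sum(),x[b].mean().round(4),z[b].mean().round(4))
    k=(rel[:,2]>.105)&(rel[:,2]<.135)&(np.hypot(*(rel[:,:2]-TC).T)<.14)
    print("scoop",k.sum(),cv2.minAreaRect(rel[k][:,:2].astype(np.float32)*1000) if k.sum()>5 else '')
print(st()["clock"],cur()[0])
E
python3 balls.py | head -30
```

```text
scene start lever 35 -0.1983 0.1616 bar 36 -0.1333 0.1587
scene now lever 37 -0.1982 0.1617 bar 36 -0.1333 0.1595
scoop 184 ((571.33740234375, -430.8081359863281), (22.98004722595215, 83.53215026855469), 29.110301971435547)
side start lever 34 -0.1951 0.1635 bar 25 -0.1324 0.1614
side now lever 33 -0.1969 0.1639 bar 26 -0.1321 0.1617
scoop 137 ((574.3584594726562, -429.93878173828125), (17.021690368652344, 82.54224395751953), 31.860645294189453)
44.4667 [0.49463237 0.04767719 0.31031069]
side [383. 202.] 30 [ 0.789 -0.061  0.06 ] trough xy 0.345 -0.189
side [288. 232.] 203 [ 0.398 -0.017  0.024] trough xy 0.129 0.141
side [413. 261.] 14 [ 0.776 -0.325  0.034] trough xy 0.574 -0.058
scene [333. 194.] 50 [0.715 0.131 0.035] trough xy 0.14 -0.209
scene [281. 191.] 15 [0.581 0.288 0.036] trough xy -0.061 -0.161
scene [443. 236.] 76 [ 0.787 -0.328  0.035] trough xy 0.582 -0.066
scene [296. 246.] 151 [ 0.393 -0.007  0.024] trough xy 0.117 0.14
scene [637. 285.] 19 [ 1.006 -0.879  0.024] trough xy 1.173 -0.013
```

The knock moved the scoop but it is still inside the tub. I'll check that it is flat before handing in.

```bash
python3 - <<'E'
from h import *
for n in("scene","side"):
    Q=world(get_image(n)).reshape(-1,3);a=(Q[:,:2]-TC)@td;b=(Q[:,:2]-TC)@tn
    k=(Q[:,2]>.09)&(Q[:,2]<.16)&(abs(a)<.16)&(abs(b)<.06)
    for lo in np.arange(0,.12,.02):
        m=k&(a>=lo)&(a<lo+.02)
        if m.sum()>4: print(n,lo.round(2),m.sum(),"y",b[m].mean().round(4),"ztop",np.percentile(Q[m][:,2],[80,97]).round(4))
    # pan walls (z<.06 inside the tub)
    w=(Q[:,2]>.03)&(Q[:,2]<.054)&(abs(b)<.045)&(abs(a)<.115);print(n,"wall z",w.sum(),np.percentile(a[w],[5,50,95]).round(3),np.percentile(Q[w][:,2],[50,97]).round(3))
E
```

```text
scene 0.02 63 y -0.0096 ztop [0.118  0.1212]
scene 0.04 48 y -0.0083 ztop [0.1197 0.1228]
scene 0.06 50 y -0.009 ztop [0.1203 0.1216]
scene 0.08 48 y -0.0081 ztop [0.1196 0.1218]
scene 0.1 6 y -0.0075 ztop [0.1165 0.1166]
scene wall z 92 [0.023 0.054 0.083] [0.04  0.053]
side 0.02 40 y -0.0066 ztop [0.1207 0.1233]
side 0.04 33 y -0.0047 ztop [0.1219 0.1237]
side 0.06 34 y -0.0047 ztop [0.1219 0.1235]
side 0.08 34 y -0.005 ztop [0.1216 0.1243]
side 0.1 7 y -0.0029 ztop [0.1188 0.1207]
side wall z 66 [0.023 0.047 0.087] [0.042 0.052]
```

The grip top is level at 0.121 m, so the scoop lies flat in the tub. I'll hand in.

```bash
python3 -c "
from station import sign_off
print(sign_off())"
```

```text
the job is handed in; nothing more can be done
None
```

Job handed in at about 44 s on the robot clock: all three hay balls are in the trough, the scoop lies flat in the tub (knocked a few centimetres after I set it down, but still inside), and the gate is fully shut with the latch bar down in its catch.

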